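# Check-weigh core packs on an arrested beam balance

### The arm

A 6-joint arm with a two-finger parallel gripper is mounted at the origin on a cart in front of the work surface, level with it; the furniture and walls round the work are solid. World frame = base frame: x ahead of the robot, y to its left, z up, the work surface at z = 0. Lengths are in mm, angles in rad, forces in N, time in s.
With the tool pointing down it reaches from about 400 to 925 mm from the base axis. Payload 12.5 kg.
Tool frame: the origin (TCP) lies at the very end of the fingers, on their centre line; the grasp point (between the pads) lies env.grip_point_offset behind it (env.grip_point_offset is the distance from the TCP to the grasp point, in mm); y points along the fingers, z is the direction in which the jaws open and shut, and the axes are right-handed (so a half turn about y gives the same grasp; the last joint's range is limited). The gripper opens to 95 mm and grips with 3 to 60 N. Pads are 20 mm wide; open, the fingers measure 119 mm over their backs; the gripper's body (75 mm by 180 mm) begins 59 mm behind the grasp point.
Start: joints at [-1.31, 0.491, 1.559, -0, 1.092, -0.106], TCP at [224.167, -583.434, 214.661] pointing down, gripper open.
Joint ranges: [-3.1, 3.1], [-0.84, 2.19], [0.05, 2.79], [-1.13, 4.28], [0.06, 2.93], [-2.69, 2.69]. Speed limits (rad/s): [2.22, 2.22, 2.79, 3.14, 3.14, 3.14].

### API

Orientations are given as [roll, pitch, yaw] about the fixed x, y, z axes, in that order (R = Rz(yaw) Ry(pitch) Rx(roll)).
In Python, from cell import readout, read_camera, env, nets gives the robot as it stands.
- The arm moves only by the tool apply_moves, never from a script. Its argument "increments" is a list of rows, each a list of 3 entries, a list of its own where there are three numbers: the shift along the tool's x, y, z in cm, then the turn, a rotation vector about the tool's x, y, z in degrees, then the finger opening in cm, from 0 to 9.51. A call has exactly 5 rows; each row shifts and turns the pose as measured when the row begins, along the tool's axes as they then stand; what a row does not reach is not made up. A row lasts 1/8 s, in which the tool goes at most 62.5 mm and 10.7 degrees, less where a joint would pass 70% of its speed; a pose out of reach is approached as far as the arm can. A call with a gripper value outside its range is refused whole. The fingers move at their own pace and stop on an object; the grip force is fixed at half the most. Time passes only in rows, so rows that do not move let the fingers close, or fill a call up. It gives the time, the measured TCP pose, the force and the opening at its end, in the units of the state.
- readout.state(): the state, without advancing time (a new reading comes with each control period).
- read_camera(name): name is "side" or "top" or "wrist"; returns a dict with "img" (384x512x3 uint8, red, green, blue), "vfov" (degrees; the focal length in pixels is half the picture's height over the tangent of half this angle, whatever the lens; pixels are square), "cx", "cy" (the principal point, pixels), "rvec" (rotation vector, rad) and "tvec" (3), from world to camera coordinates, as OpenCV has them; the wrist camera has in their place "mount" (4x4, takes a point from camera to tool coordinates, whose origin is the TCP and whose axes are the tool frame's). Camera axes: x right, y down, z forward; pixel columns grow to the right and rows downward; lengths in mm; the calibration is good to about 2 mm. A picture is of the moment at which its call begins: read the wrist's pose just before it. There is no depth.
- env.job_done(): hands the job in, once; it reports no verdict.
Trained networks look in a picture, given as the dict that the camera call returned (one of the last four; its "shot" number tells which), for a name from the list of things; names that differ only in an ending like _2 or _b are one class to them, and where a whole thing is asked for, a point or a joint stands for the part that bears it (a point fixed in the world has none). Each returns a list of dicts, best first, with "confidence" (0 to 1); they miss things now and then, are a little off and sometimes report something else, mostly with a low value. They report only what shows in the picture. A call takes as long as a camera call.
- nets.look_for(picture, thing): "point" ([x, y, z] in mm, in the coordinates of the camera as it stood for that picture, good to about 4 mm: the middle of the surface that is visible of it).
- nets.mark_of(picture, thing): "point" ([x, y, z] in mm, in the coordinates of the camera as it stood for that picture, good to about 4 mm: a listed point, or the origin of a listed thing).
The state is a dict: "t": time; "joints": joint angles; "qvel": joint speeds; "tau": joint torques, N m; "eef_pos": TCP position; "tcp_rot": TCP orientation; "ft_force": force on the tool from outside, world axes, zero at the start; "moment": the same for the moment, N m; "opening": opening from 0.0 (shut) to 1.0 (fully open).
Only numpy, scipy, OpenCV 4.12 (cv2) and the standard library are available. Lean on these libraries where they do the work, as an engineer would, in place of code of your own. Each camera call takes 0.05 s, during which the arm holds its last target. There are 200 camera calls.

### The job

Two E-shaped core packs in the leaning slotted rack look alike, but one was pressed with too few sheets. Draw one of them up out of its slot, stand it in the cradle on the balance's empty right pan, swing the arrest lever over to free the beam, take your hand off and let the beam come to rest, then swing the lever fully back to arrest it. Stand the light pack upright on its legs, clear of the walls, in the empty steel tray beside the balance, its width along the tray's length, and leave the good one where it then stands (pan or rack slot), the beam arrested; never touch a pack while the beam is free, leave the master pack standing in its cradle, and leave the press plate and the other things on the bench alone.

Things in the scene. Friction and masses are not known exactly. Their poses are not given: they have to be found in the camera images.
- pack_1: one of the two packs to check: E-shaped pack of bare steel transformer sheets, 105 mm wide (own y), 70 high (z), 12 thick (x), legs down (outer 17.5, centre 35 mm wide, 52.5 long), solid back on top. Origin: foot of the centre leg. Starts in a rack slot, leaning 25 degrees, front face like back face. One of the packs is about 17 percent light, the other equals the master (0.49 kg) within 2 percent
- pack_2: the other pack to check; same look, size, origin and axes as pack_1, in another slot of the rack
- press_plate: plain aluminium plate without windows, 105 mm wide (y), 55 high (z), 12 thick (x), in the remaining slot of the rack; origin mid lower edge; not part of the job, stays there
- master_pack: master pack: same shape and size as the packs, with a round brass disc on its back; stands in the cradle of the balance's left (+y) pan and stays there
- rack: fixed dark steel rack on the right of the bench, 190 x 128 x 46 mm, origin under its centre, -x towards the robot. Three parallel slots, floors at x = -52, 0, +52 mm, 18 mm above the bench, leaning 25 degrees with their tops towards +x, away from the robot: a pack slides out along its own z and is clear after 36 mm. Slot 16 mm wide; its fins cover only the outer 24 mm at either end
- reject_tray: fixed, empty open steel tray for rejects, left of the balance, 110 (x) x 160 (y) x 28 mm high, walls and floor 2 mm thick; origin under its centre on the bench. There is room for a pack to stand upright on its legs with its width along y (another tray far back holds rollers and has no part in the job)
- balance: fixed grey two-pan check balance, base 165 x 300 mm; origin on the bench under the beam's pivot, +y to the left (master) pan, -x is the front with the arrest lever. Pan middles 112 mm left and right. A scale plate with pointer stands in the middle, 32 mm in front of the pivot, top 170 mm above the bench
- test_cradle (a point): middle of the empty right pan's floor, 122 mm above the bench when arrested; axes as the balance. Four fins 26 mm high make a cradle in which a pack stands upright on its legs, width along y: clear 14 mm at the floor, 19 mm at the tops; fins lie 29 to 51 mm either side of the middle, end stops at 58.5 mm. The pan stays level and moves up to 11 mm up or down when free
- arrest_knob (a point): centre of the black ball knob, 26 mm across, on the end of the arrest lever, 78 mm from the lever's axis. That axis runs along the balance's x, 48 mm above the bench; the lever swings in a plane 102 mm in front of the balance's origin
- arrest_lever (a joint): angle of the arrest lever, rad: 0 = arrested, leaning 0.55 rad from vertical to the balance's left (+y); 1.1 = beam free, leaning 0.55 rad to the right (-y). Stays where it is left; takes about 1.5 N at the knob
- beam (a joint): angle of the beam, rad: 0 = level (so when arrested); positive = left (master) side down and right pan up, stop at +0.10; negative = right pan down. With equal packs it rests within 0.04 of level; settles in about 1.5 s
- marker: pen 122 mm, lying in front of the work; origin in the middle of its underside; bystander, not to be moved
- glue_bottle: small white bottle 31 mm wide, 60 mm high, behind left of the balance; origin in the middle of its underside; bystander, not to be moved
- spray_red: red aerosol can 66 mm across, 218 mm high, standing right of the balance towards the back; origin in the middle of its underside; bystander, not to be moved

How it is judged:
By the outcome, as a careful person would: the job done as asked, in the order asked, and still so for the second after the job is handed in, with the robot touching nothing.
It also fails if it takes over 72 s, if anything falls off the work surface, if the arm or the gripper's body presses on something with over 40 N, if the wrist force passes 120 N, or if a joint passes its speed limit or range.

## Working session

There is one attempt and no reset: what is moved stays moved. The work goes in short steps, Python scripts to look and compute and a tool call to move; the robot and the scene stay as the last step left them, time stands still between calls to the robot, and variables do not carry over. Pictures are saved under pics/ and viewed, about 8 in all and at most 12, crops included, and the job is handed in when it is done.

Besides the shell and the picture viewer there is one more tool, called as a command line: name --argument value ..., lists and objects as JSON in quotes. apply_moves: Moves the arm, as the interface text tells. Its arguments: {"type":"object","properties":{"increments":{"type":"array"}},"required":["increments"]}

```bash
ls; mkdir -p pics; cat > h.py <<'E'
import numpy as np, cv2
from scipy.spatial.transform import Rotation as R
from cell import readout, read_camera, env, nets
np.set_printoptions(precision=1,suppress=True)
def T():
    s=readout.state(); M=np.eye(4); M[:3,:3]=R.from_euler('xyz',s['tcp_rot']).as_matrix(); M[:3,3]=s['eef_pos']; return M
def cam(n):
    t=T(); c=read_camera(n)
    if n=='wrist': c['W']=t@np.array(c['mount'])
    else:
        M=np.eye(4); M[:3,:3]=cv2.Rodrigues(np.array(c['rvec'],float))[0]; M[:3,3]=np.ravel(c['tvec']); c['W']=np.linalg.inv(M)
    c['f']=c['img'].shape[0]/2/np.tan(np.radians(c['vfov'])/2)
    return c
def w(c,p): return (c['W']@np.r_[p,1])[:3]
def px(c,P):
    p=np.linalg.inv(c['W'])@np.r_[P,1]; return np.array([c['cx']+c['f']*p[0]/p[2], c['cy']+c['f']*p[1]/p[2]])
def ray(c,u,v,z):
    d=c['W'][:3,:3]@np.array([(u-c['cx'])/c['f'],(v-c['cy'])/c['f'],1]); o=c['W'][:3,3]
    return o+d*(z-o[2])/d[2]
def save(c,n,crop=None,s=1.5):
    im=c['img'][:,:,::-1]
    if crop: im=im[crop[1]:crop[3],crop[0]:crop[2]]
    cv2.imwrite('pics/'+n+'.png',cv2.resize(im,None,fx=s,fy=s,interpolation=cv2.INTER_CUBIC))
def find(c,things,k=3):
    for t in things:
        for f in (nets.mark_of,):
            try: print(t,[(w(c,d['point']).round(0).tolist(),round(d['confidence'],2)) for d in f(c,t)[:k]])
            except Exception as e: print(t,e)
E
python3 - <<'E'
from h import *
print(readout.state(),env.grip_point_offset)
for n in ('side','top','wrist'):
    c=cam(n); save(c,n+'0'); print(n,c['W'],c['f'],c['cx'],c['cy'])
    find(c,['pack_1','press_plate','master_pack','rack','reject_tray','balance','test_cradle','arrest_knob','marker','glue_bottle','spray_red'])
E
```

```text
pics
{'t': 0.0, 'joints': array([-1.3,  0.5,  1.6,  0. ,  1.1, -0.1]), 'qvel': array([-0.,  0.,  0., -0.,  0.,  0.]), 'tau': array([ -0. , -61.3, -25.8,   0.1,   0. ,  -0. ]), 'eef_pos': array([ 224.1, -583.2,  214.1]), 'tcp_rot': array([-1.6,  0. , -2.8]), 'ft_force': array([ 0.2, -0.4, -0.2]), 'moment': array([-0., -0.,  0.]), 'opening': 0.9992344242682626} 18.8
side [[   1.    -0.1    0.1  442.2]
 [  -0.2   -0.6    0.8 -796.9]
 [  -0.    -0.8   -0.6  696. ]
 [   0.     0.     0.     1. ]] 363.75595709659126 256.09173152168785 189.8410434703377
pack_1 [([452.0, -327.0, 13.0], 0.88), ([398.0, -326.0, 16.0], 0.6)]
press_plate [([502.0, -317.0, 16.0], 0.59)]
master_pack [([615.0, 154.0, 117.0], 0.51)]
rack [([444.0, -325.0, -4.0], 0.76), ([395.0, -326.0, 19.0], 0.75)]
reject_tray [([496.0, 352.0, 1.0], 0.76), ([750.0, 181.0, -4.0], 0.24)]
balance [([615.0, 43.0, 3.0], 0.6)]
test_cradle [([624.0, -69.0, 121.0], 0.82), ([743.0, -231.0, 0.0], 0.37)]
arrest_knob [([513.0, 76.0, 116.0], 0.42)]
marker [([375.0, -159.0, 3.0], 0.69)]
glue_bottle [([751.0, 183.0, 1.0], 0.68)]
spray_red [([741.
[... 439 characters left out ...]
, -324.0, -2.0], 0.81)]
reject_tray [([494.0, 351.0, 3.0], 0.72)]
balance [([618.0, 37.0, -4.0], 0.72), ([515.0, 73.0, 111.0], 0.41)]
test_cradle [([618.0, -73.0, 125.0], 0.74)]
arrest_knob [([514.0, 73.0, 111.0], 0.4)]
marker [([377.0, -152.0, -3.0], 0.67), ([502.0, -315.0, 18.0], 0.59)]
glue_bottle [([751.0, 186.0, 3.0], 0.39)]
spray_red [([745.0, -229.0, 2.0], 0.73)]
wrist [[   0.4   -0.9   -0.3  301.1]
 [  -0.9   -0.3   -0.1 -554.5]
 [  -0.     0.3   -1.   384.9]
 [   0.     0.     0.     1. ]] 309.3244926538296 257.36123111929464 192.8215388058399
pack_1 []
press_plate []
master_pack []
rack []
reject_tray []
balance []
test_cradle []
arrest_knob []
marker []
glue_bottle []
spray_red []
```

View pics/side0.png

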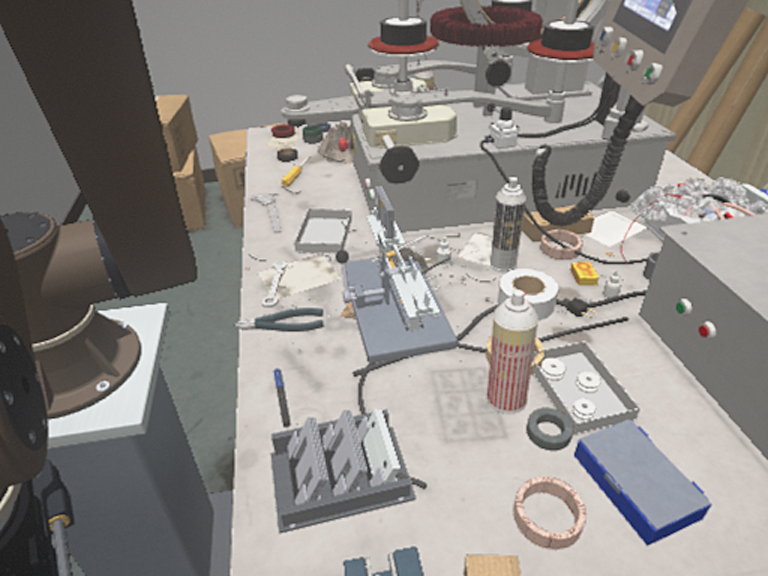

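View pics/top0.png

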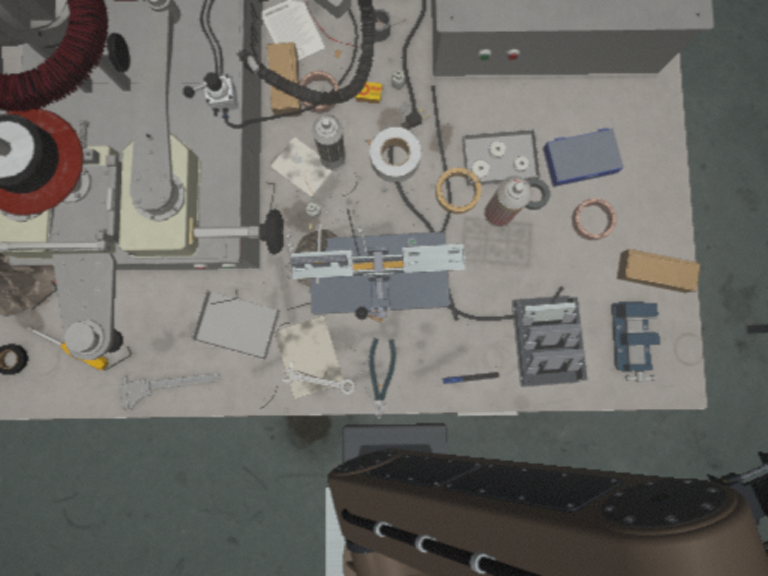

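The side view shows two E packs in the front and middle rack slots and the plate in the rear slot. The lever knob is at px (342,257) and the tray is left of the balance. In the top view the rack is yawed by about +3°, the balance about +2.5°, and the tray about -13°. I'll move the wrist over the rack for a closer look.

```bash
cat >> h.py <<'E'
def pose(p,yaw=0,tilt=0,flip=0):
    """TCP pose: tool z along thing's x (yaw deg), y down; tilt deg leans thing's top to +x"""
    x=np.array([np.cos(np.radians(yaw)),np.sin(np.radians(yaw)),0]); up=np.array([0,0,1.])
    a=np.radians(tilt); y=-(np.cos(a)*up+np.sin(a)*x); z=np.cos(a)*x-np.sin(a)*up
    if flip: z=-z
    M=np.eye(4); M[:3,:3]=np.c_[np.cross(y,z),y,z]; M[:3,3]=p; return M
def plan(targets,start=None,vmax=55,wmax=9.5,opening=None):
    import json,math
    A=T() if start is None else start; rows=[]
    for t in targets:
        B,o=t[0],t[1]; vm=t[2] if len(t)>2 else vmax
        dr=R.from_matrix(A[:3,:3].T@B[:3,:3]).as_rotvec(degrees=True); d=B[:3,3]-A[:3,3]
        n=max(1,math.ceil(np.linalg.norm(d)/vm),math.ceil(np.linalg.norm(dr)/wmax))
        for i in range(n):
            Ra=A[:3,:3]@R.from_rotvec(dr*i/n,degrees=True).as_matrix()
            rows.append([(Ra.T@d/n/10).round(2).tolist(),(dr/n).round(1).tolist(),o])
        A=B
    while len(rows)%5: rows.append([[0,0,0],[0,0,0],rows[-1][2]])
    for i in range(0,len(rows),5): print(json.dumps(rows[i:i+5]))
def tell(B=None):
    t=T(); s=readout.state(); print('t',round(s['t'],2),'tcp',t[:3,3],'y',t[:3,1].round(3),'z',t[:3,2].round(3),'F',s['ft_force'],'op',round(s['opening']*95,1),'q',np.round(s['joints'],2))
    if B is not None:
        print('err world',B[:3,3]-t[:3,3],'tool cm',(t[:3,:3].T@(B[:3,3]-t[:3,3])/10).round(2),'rot',R.from_matrix(t[:3,:3].T@B[:3,:3]).as_rotvec(degrees=True))
E
python3 - <<'E'
from h import *
c=read_camera('wrist'); print(np.array(c['mount']))
B=pose([470,-326,230],4,25)
plan([(B,4)])
E
```

```text
[[   0.     1.     0.3  -82.1]
 [   0.    -0.3    1.  -170.2]
 [   1.    -0.    -0.     0.6]
 [   0.     0.     0.     1. ]]
[[[-3.58, -0.17, -1.69], [-2.4, -8.0, -1.8], 4], [[-3.77, -0.22, -1.19], [-2.4, -8.0, -1.8], 4], [[-3.89, -0.3, -0.66], [-2.4, -8.0, -1.8], 4], [[-3.94, -0.41, -0.13], [-2.4, -8.0, -1.8], 4], [[-3.9, -0.53, 0.39], [-2.4, -8.0, -1.8], 4]]
[[[-3.79, -0.68, 0.9], [-2.4, -8.0, -1.8], 4], [[-3.61, -0.84, 1.39], [-2.4, -8.0, -1.8], 4], [[-3.36, -1.02, 1.84], [-2.4, -8.0, -1.8], 4], [[-3.04, -1.2, 2.24], [-2.4, -8.0, -1.8], 4], [[0, 0, 0], [0, 0, 0], 4]]
```

View pics/wrist0.png

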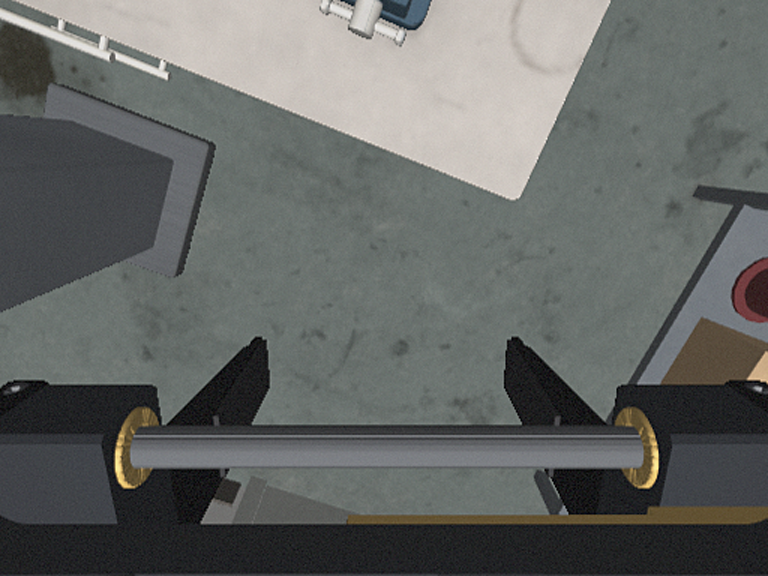

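The start wrist view shows the camera on the tool's -x side, with the image's right along tool z. Moving over the rack now.

apply_moves --increments '[[[-3.58,-0.17,-1.69],[-2.4,-8.0,-1.8],4],[[-3.77,-0.22,-1.19],[-2.4,-8.0,-1.8],4],[[-3.89,-0.3,-0.66],[-2.4,-8.0,-1.8],4],[[-3.94,-0.41,-0.13],[-2.4,-8.0,-1.8],4],[[-3.9,-0.53,0.39],[-2.4,-8.0,-1.8],4]]'

```text
t: 2.48
eef_pos: [361.0, -437.6, 223.0]
tcp_rot: [-1.824, -0.074, -2.048]
ft_force: [0.2, -0.8, -0.0]
opening: 0.531
```

apply_moves --increments '[[[-3.79,-0.68,0.9],[-2.4,-8.0,-1.8],4],[[-3.61,-0.84,1.39],[-2.4,-8.0,-1.8],4],[[-3.36,-1.02,1.84],[-2.4,-8.0,-1.8],4],[[-3.04,-1.2,2.24],[-2.4,-8.0,-1.8],4],[[0,0,0],[0,0,0],4]]'

```text
t: 3.1
eef_pos: [472.7, -314.6, 228.9]
tcp_rot: [-2.023, 0.006, -1.457]
ft_force: [-0.6, -0.1, 0.9]
opening: 0.42
```

```bash
python3 - <<'E'
from h import *
tell(pose([470,-326,230],4,25))
c=cam('wrist'); save(c,'wrist1'); 
find(c,['pack_1','press_plate','rack'])
# model overlay for hypothesised rack pose
np.save('c1.npy',c['W'])
E
```

```text
t 3.1 tcp [ 472.7 -314.6  228.9] y [-0.4 -0.  -0.9] z [ 0.9  0.1 -0.4] F [-0.6 -0.1  0.9] op 39.9 q [-0.6  0.6  1.5 -0.3  1.5 -0.6]
err world [ -2.7 -11.4   1.1] tool cm [ 1.1  0.1 -0.4] rot [0.9 2.4 0.8]
pack_1 [([400.0, -327.0, 15.0], 0.77), ([442.0, -322.0, 17.0], 0.61)]
press_plate [([498.0, -318.0, 17.0], 0.69)]
rack [([443.0, -322.0, 0.0], 0.59)]
```

View pics/wrist1.png

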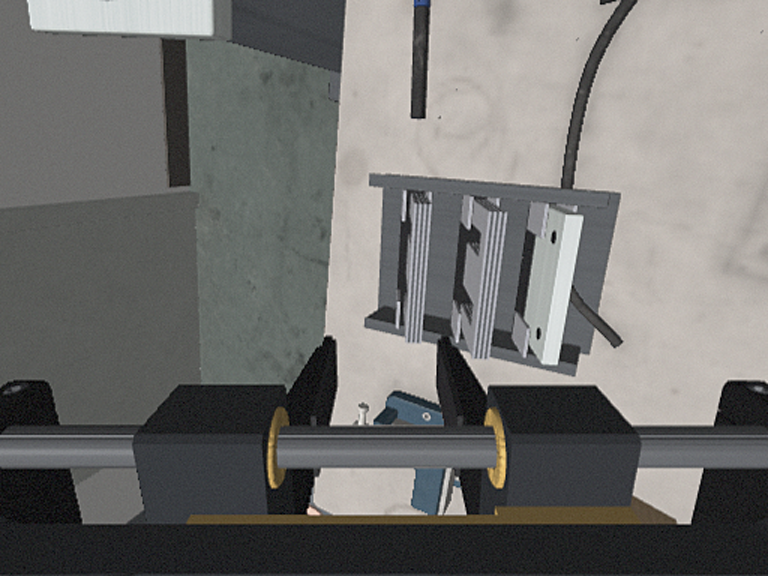

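The wrist view shows the top faces of the front pack at about px (410–431,192)–(406–424,342), the middle pack at (483–507,210)–(470–490,357) and the plate at (559–582,210)–(541–559,362). I'll fit poses to these corners.

```bash
python3 - <<'E'
from h import *
from scipy.optimize import least_squares
c=cam('wrist')
S=np.sin(np.radians(25));C=np.cos(np.radians(25))
def corners(x,y,yaw,h=70):
    o=np.array([x,y,18.]); a=np.radians(yaw); X=np.array([np.cos(a),np.sin(a),0]);Y=np.array([-np.sin(a),np.cos(a),0])
    ux=C*X-S*np.array([0,0,1]); uz=S*X+C*np.array([0,0,1])
    return [o+h*uz+sy*52.5*Y+sx*6*ux for sy in(1,-1) for sx in(-1,1)]
obs={'front':([(411,192),(431,193),(406,342),(424,343)],70,(398,-326)),'mid':([(484,208),(507,211),(470,356),(490,358)],70,(450,-324)),'plate':([(559,207),(582,212),(541,361),(559,364)],55,(500,-318))}
im=cv2.resize(c['img'][:,:,::-1],None,fx=3,fy=3,interpolation=cv2.INTER_CUBIC)
for k,(o,h,g) in obs.items():
    o=np.array(o)/1.5
    r=least_squares(lambda p:np.ravel([px(c,q) for q in corners(*p,h)]-o),[*g,4])
    print(k,r.x,'res',r.fun)
    for q in corners(*r.x,h): cv2.circle(im,tuple(int(v*3) for v in px(c,q)),3,(0,0,255),-1)
def rc(x,y,yaw):
    a=np.radians(yaw);X=np.array([np.cos(a),np.sin(a)]);Y=np.array([-X[1],X[0]])
    return [np.r_[np.array([x,y])+sx*95*X+64*Y,46] for sx in(-1,1)]
for q in rc(449,-324,4): cv2.circle(im,tuple(int(v*3) for v in px(c,q)),3,(0,255,0),-1)
cv2.imwrite('pics/w1c.png',im[330:780,700:1260])
E
```

```text
front [ 394.8 -326.4    5.3] res [ 0.7  2.8 -1.   2.3  1.3 -2.8 -0.1 -3.3]
mid [ 445.6 -326.3    3.9] res [ 1.5  0.5 -1.4 -1.   0.9  0.7 -1.1 -0.2]
plate [ 496.7 -321.1    4.9] res [ 1.4  1.9 -1.2 -1.2  0.2  0.4 -0.3 -1.3]
```

View pics/w1c.png

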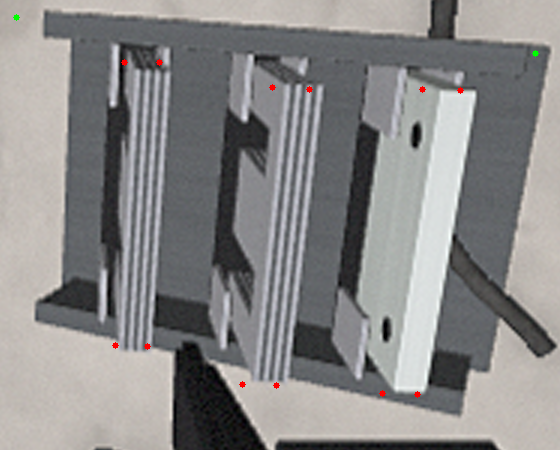

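```bash
python3 - <<'E'
from h import *
from scipy.optimize import least_squares
c=cam('wrist')
S=np.sin(np.radians(25));C=np.cos(np.radians(25))
def corners(x,y,yaw,h=70):
    o=np.array([x,y,18.]); a=np.radians(yaw); X=np.array([np.cos(a),np.sin(a),0]);Y=np.array([-np.sin(a),np.cos(a),0])
    ux=C*X-S*np.array([0,0,1]); uz=S*X+C*np.array([0,0,1])
    return [o+h*uz+sy*52.5*Y+sx*6*ux for sy in(1,-1) for sx in(-1,1)]
obs={'front':([(133,68),(168,68),(120,349),(152,351)],70,(398,-326)),'mid':([(288,84),(322,86),(253,380),(290,382)],70,(450,-324)),'plate':([(441,88),(475,92),(392,391),(428,394)],55,(500,-318))}
for k,(o,h,g) in obs.items():
    o=(np.array(o)+[700,330])/3
    r=least_squares(lambda p:np.ravel([px(c,q) for q in corners(*p,h)]-o),[*g,4])
    r2=least_squares(lambda p:np.ravel([px(c,q) for q in corners(p[0],p[1],p[2],p[3])]-o),[*g,4,h])
    print(k,r.x,'res',r.fun,'free h',r2.x)
E
```

```text
front [ 397.3 -327.4    4.4] res [-0.  -0.3  0.   0.1 -0.   0.3 -0.  -0. ] free h [ 397.4 -327.6    4.5   69.1]
mid [ 449.5 -324.2    3.7] res [-0.6 -0.3  0.6 -0.5  0.4  0.6 -0.6  0.4] free h [ 450.3 -324.9    3.8   66.8]
plate [ 500.5 -319.8    3.9] res [-0.7  0.1  0.8 -0.8  0.1  0.7 -0.3  0.1] free h [ 501.6 -320.4    4.    52.1]
```

```bash
cat >> h.py <<'E'
def uz(yaw,tilt=25):
    a=np.radians(yaw);b=np.radians(tilt); return np.array([np.sin(b)*np.cos(a),np.sin(b)*np.sin(a),np.cos(b)])
E
python3 - <<'E'
from h import *
o=np.array([397.4,-327.4,18])
P=lambda s:pose(o+s*uz(4.1),4.1,25)
tell(P(110)); plan([(P(110),3.4,40),(P(85),3.4)])
E
```

```text
t 3.4 tcp [ 470.1 -317.7  229.5] y [-0.4 -0.  -0.9] z [ 0.9  0.1 -0.4] F [ 0.9 -0.2  0. ] op 40.1 q [-0.6  0.6  1.5 -0.3  1.5 -0.6]
err world [ -26.4   -6.4 -111.8] tool cm [ 0.4 11.2  2.5] rot [0.9 1.9 0.6]
[[[0.14, 3.74, 0.82], [0.3, 0.6, 0.2], 3.4], [[0.14, 3.75, 0.8], [0.3, 0.6, 0.2], 3.4], [[0.15, 3.75, 0.78], [0.3, 0.6, 0.2], 3.4], [[0.0, 2.5, 0.0], [0.0, 0.0, 0.0], 3.4], [[0, 0, 0], [0, 0, 0], 3.4]]
```

apply_moves --increments '[[[0.14,3.74,0.82],[0.3,0.6,0.2],3.4],[[0.14,3.75,0.8],[0.3,0.6,0.2],3.4],[[0.15,3.75,0.78],[0.3,0.6,0.2],3.4],[[0.0,2.5,0.0],[0.0,0.0,0.0],3.4],[[0,0,0],[0,0,0],3.4]]'

```text
t: 4.03
eef_pos: [430.0, -329.2, 92.7]
tcp_rot: [-2.002, -0.002, -1.509]
ft_force: [0.3, 0.2, 0.7]
opening: 0.359
```

```bash
python3 - <<'E'
from h import *
o=np.array([397.4,-327.4,18])
P=lambda s:pose(o+s*uz(4.1),4.1,25)
tell(P(43)); plan([(P(80),3.0,20),(P(43),3.0,13)])
E
```

```text
t 4.03 tcp [ 430.  -329.2   92.7] y [-0.4 -0.  -0.9] z [ 0.9  0.1 -0.4] F [0.3 0.2 0.7] op 34.1 q [-0.6  0.7  1.7 -0.3  1.1 -0.5]
err world [-14.4   3.1 -35.8] tool cm [-0.4  3.8  0.2] rot [-0.3 -0.6 -0.1]
[[[-0.42, 0.14, 0.22], [-0.3, -0.6, -0.1], 3.0], [[-0.0, 1.23, 0.0], [0.0, 0.0, 0.0], 3.0], [[-0.0, 1.23, 0.0], [0.0, 0.0, 0.0], 3.0], [[-0.0, 1.23, 0.0], [0.0, 0.0, 0.0], 3.0], [[0, 0, 0], [0, 0, 0], 3.0]]
```

apply_moves --increments '[[[-0.42,0.14,0.22],[-0.3,-0.6,-0.1],3.0],[[0,1.23,0],[0,0,0],3.0],[[0,1.23,0],[0,0,0],3.0],[[0,1.23,0],[0,0,0],3.0],[[0,0,0],[0,0,0],3.0]]'

```text
t: 4.65
eef_pos: [415.8, -326.9, 57.0]
tcp_rot: [-2.004, -0.002, -1.499]
ft_force: [1.5, 1.0, 0.1]
opening: 0.315
```

```bash
python3 - <<'E'
from h import *
o=np.array([397.4,-327.4,18])
P=lambda s:pose(o+s*uz(4.1),4.1,25)
tell(P(43)); save(cam('wrist'),'w2',(200,100,450,300),3)
E
```

```text
t 4.65 tcp [ 415.8 -326.9   57. ] y [-0.4 -0.  -0.9] z [ 0.9  0.1 -0.4] F [1.5 1.  0.1] op 29.9 q [-0.7  0.7  1.7 -0.3  1.1 -0.5]
err world [-0.3  0.8 -0.1] tool cm [-0.1  0.  -0. ] rot [-0.2 -0.   0.1]
```

View pics/w2.png

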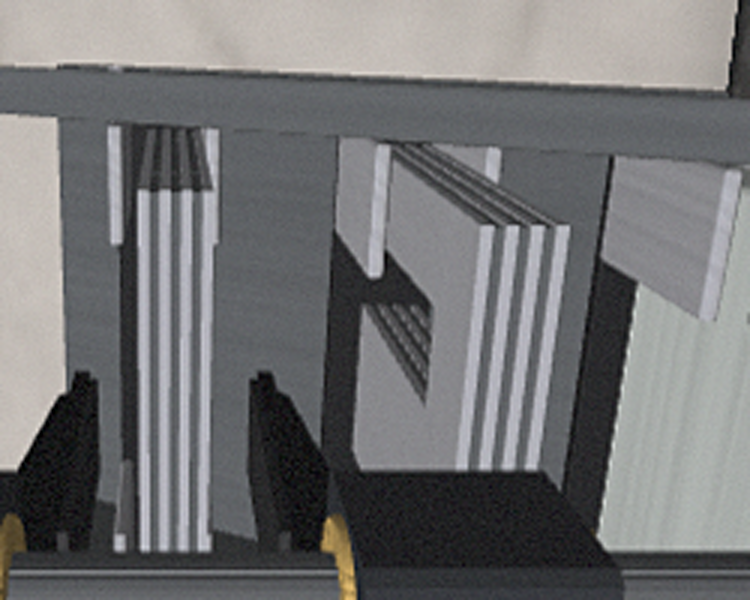

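The front pack sits centred between the fingers, at px 137–212 with the fingers at 98 and 250. I'll close and draw it out.

apply_moves --increments '[[[0,0,0],[0,0,0],0.8],[[0,0,0],[0,0,0],0.8],[[0,0,0],[0,0,0],0.8],[[0,0,0],[0,0,0],0.8],[[0,0,0],[0,0,0],0.8]]'

```text
t: 5.32
eef_pos: [416.3, -327.3, 58.1]
tcp_rot: [-2.004, -0.003, -1.499]
ft_force: [-1.9, -0.7, -0.7]
opening: 0.124
```

apply_moves --increments '[[[0,-1,0],[0,0,0],0.8],[[0,-1.5,0],[0,0,0],0.8],[[0,-1.5,0],[0,0,0],0.8],[[0,-2.5,0],[0,0,0],0.8],[[0,-3.5,0],[0,0,0],0.8]]'

```text
t: 5.95
eef_pos: [460.2, -323.1, 152.3]
tcp_rot: [-2.004, -0.001, -1.499]
ft_force: [1.0, -0.2, -4.7]
opening: 0.125
```

```bash
python3 - <<'E'
from h import *
tell()
A=T()
# rise to safe and come upright, high view over the test pan/lever
V=pose([560,-120,330],2.5)
plan([(pose(A[:3,3]+[40,20,170],2.5,12),0.8),(V,0.8)])
for n in ('top','side'):
    c=cam(n); find(c,['test_cradle','arrest_knob','balance','master_pack','reject_tray'])
E
```

```text
t 5.95 tcp [ 460.2 -323.1  152.3] y [-0.4 -0.  -0.9] z [ 0.9  0.1 -0.4] F [ 1.  -0.2 -4.7] op 11.8 q [-0.6  0.6  1.6 -0.3  1.3 -0.6]
[[[-0.42, -4.29, -0.85], [3.2, 0.4, 0.1], 0.8], [[-0.43, -4.33, -0.61], [3.2, 0.4, 0.1], 0.8], [[-0.44, -4.36, -0.37], [3.2, 0.4, 0.1], 0.8], [[-0.45, -4.37, -0.13], [3.2, 0.4, 0.1], 0.8], [[-4.51, -0.54, 1.62], [3.0, -0.0, -0.0], 0.8]]
[[[-4.51, -0.45, 1.64], [3.0, -0.0, -0.0], 0.8], [[-4.51, -0.37, 1.66], [3.0, -0.0, -0.0], 0.8], [[-4.51, -0.28, 1.68], [3.0, -0.0, -0.0], 0.8], [[0, 0, 0], [0, 0, 0], 0.8], [[0, 0, 0], [0, 0, 0], 0.8]]
test_cradle [([618.0, -70.0, 125.0], 0.9)]
arrest_knob [([512.0, 77.0, 115.0], 0.52)]
balance [([618.0, 40.0, -2.0], 0.7)]
master_pack [([608.0, 155.0, 119.0], 0.81)]
reject_tray [([494.0, 352.0, -0.0], 0.8), ([743.0, -228.0, 0.0], 0.48)]
test_cradle [([622.0, -72.0, 124.0], 0.59), ([619.0, 46.0, 2.0], 0.39)]
arrest_knob [([510.0, 76.0, 119.0], 0.57)]
balance [([620.0, 45.0, 1.0], 0.95)]
master_pack []
reject_tray [([496.0, 350.0, 2.0], 0.95)]
```

apply_moves --increments '[[[-0.42,-4.29,-0.85],[3.2,0.4,0.1],0.8],[[-0.43,-4.33,-0.61],[3.2,0.4,0.1],0.8],[[-0.44,-4.36,-0.37],[3.2,0.4,0.1],0.8],[[-0.45,-4.37,-0.13],[3.2,0.4,0.1],0.8],[[-4.51,-0.54,1.62],[3.0,0,0],0.8]]'

```text
t: 7.18
eef_pos: [514.5, -258.2, 325.4]
tcp_rot: [-1.725, 0.0, -1.532]
ft_force: [-0.7, 0.8, -5.5]
opening: 0.123
```

apply_moves --increments '[[[-4.51,-0.45,1.64],[3.0,0,0],0.8],[[-4.51,-0.37,1.66],[3.0,0,0],0.8],[[-4.51,-0.28,1.68],[3.0,0,0],0.8],[[0,0,0],[0,0,0],0.8],[[0,0,0],[0,0,0],0.8]]'

```text
t: 7.8
eef_pos: [559.2, -115.0, 331.6]
tcp_rot: [-1.566, 0.001, -1.531]
ft_force: [0.3, -0.2, -4.3]
opening: 0.126
```

```bash
python3 - <<'E'
from h import *
tell(pose([560,-120,330],2.5))
c=cam('wrist'); find(c,['test_cradle','arrest_knob','balance','pack_1'])
save(c,'w3')
print(np.mean([readout.state()['ft_force'] for _ in range(5)],0))
E
```

```text
t 7.8 tcp [ 559.2 -115.   331.6] y [ 0.  0. -1.] z [1. 0. 0.] F [ 0.3 -0.2 -4.3] op 11.9 q [-0.3  0.3  1.5  0.   1.3 -0.4]
err world [ 0.8 -5.  -1.6] tool cm [0.5 0.2 0.1] rot [-0.3 -0.2 -0.1]
test_cradle [([620.0, -72.0, 123.0], 0.62)]
arrest_knob []
balance [([616.0, 44.0, 2.0], 0.72)]
pack_1 [([561.0, -114.0, 286.0], 0.61)]
[-0.3 -0.9 -5.3]
```

View pics/w3.png

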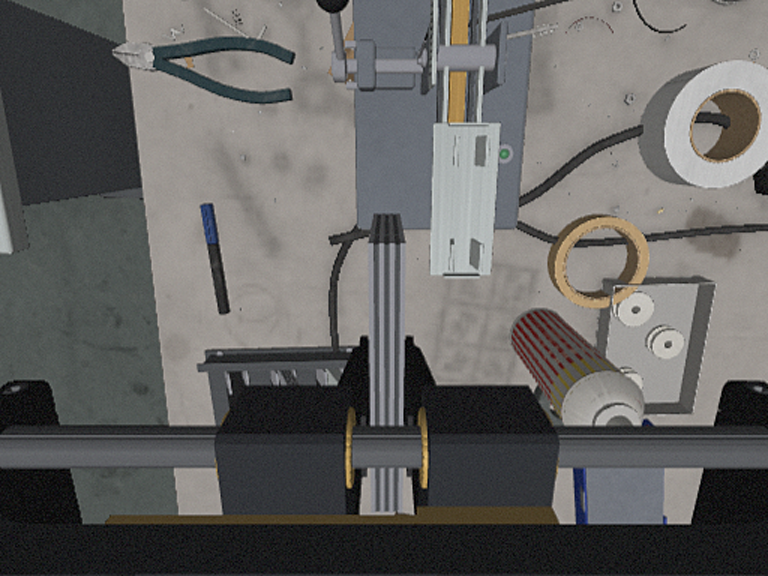

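The wrist view shows the pack held upright. The empty pan lies at px (430–500,123–276) in the 1.5x picture. I'll take a zoomed crop for precise cradle points.

```bash
python3 - <<'E'
from h import *
c=cam('wrist')
im=cv2.resize(c['img'][72:192,230:360,::-1],None,fx=5,fy=5,interpolation=cv2.INTER_CUBIC)
def ov(x,y,yaw,col):
    a=np.radians(yaw);X=np.array([np.cos(a),np.sin(a)]);Y=np.array([-X[1],X[0]])
    for (u,v,z) in [(s*7,t*q,122) for s in(-1,1) for t in(-1,1) for q in(29,51)]+[(s*9.5,t*q,148) for s in(-1,1) for t in(-1,1) for q in(29,51)]:
        p=(px(c,np.r_[np.array([x,y])+u*X+v*Y,z])-[230,72]+.5)*5
        cv2.circle(im,tuple(int(k) for k in p),2,(0,0,255) if z==122 else (0,200,0),-1)
ov(620,-71,2.5,0)
cv2.imwrite('pics/w3c.png',im)
E
```

```text
(no output)
```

View pics/w3c.png

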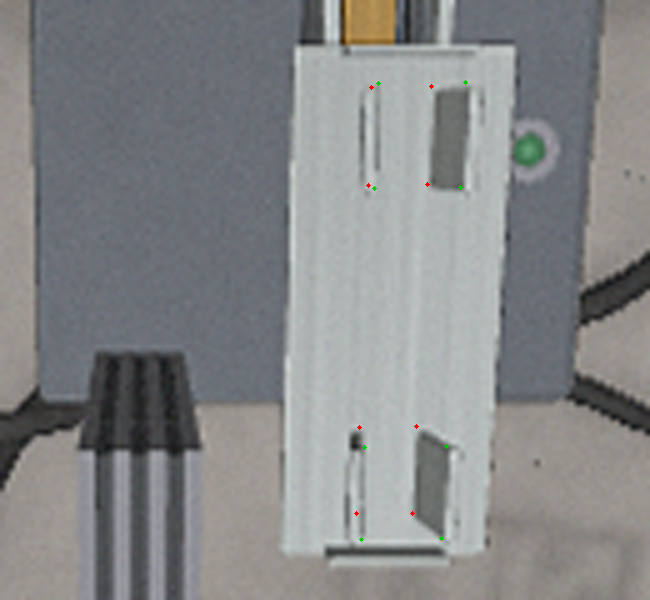

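```bash
python3 - <<'E'
from h import *
plan([(pose([620.6,-72.6,260],2.1),.8,50),(pose([620.6,-72.6,208],2.1),.8,40)])
E
```

```text
[[[-1.35, 2.4, 2.08], [-0.1, 0.0, -0.0], 0.8], [[-1.35, 2.39, 2.08], [-0.1, 0.0, -0.0], 0.8], [[-1.36, 2.39, 2.09], [-0.1, 0.0, -0.0], 0.8], [[0.0, 2.6, 0.0], [0.0, 0.0, 0.0], 0.8], [[0.0, 2.6, 0.0], [0.0, 0.0, 0.0], 0.8]]
```

apply_moves --increments '[[[-1.35,2.4,2.08],[-0.1,0,0],0.8],[[-1.35,2.39,2.08],[-0.1,0,0],0.8],[[-1.36,2.39,2.09],[-0.1,0,0],0.8],[[0,2.6,0],[0,0,0],0.8],[[0,2.2,0],[0,0,0],0.8]]'

```text
t: 8.72
eef_pos: [623.5, -74.4, 209.9]
tcp_rot: [-1.568, -0.0, -1.536]
ft_force: [-0.3, -0.7, -4.2]
opening: 0.124
```

```bash
python3 - <<'E'
from h import *
tell(pose([620.6,-72.6,205],2.1))
c=cam('wrist'); save(c,'w4',(200,60,330,300),2.5); find(c,['test_cradle','pack_1'])
E
```

```text
t 8.72 tcp [623.5 -74.4 209.9] y [ 0. -0. -1.] z [1. 0. 0.] F [-0.3 -0.7 -4.2] op 11.8 q [-0.2  0.5  1.6  0.   1.1 -0.3]
err world [-2.9  1.8 -4.9] tool cm [-0.2  0.5 -0.3] rot [-0.2 -0.1  0. ]
test_cradle []
pack_1 [([622.0, -75.0, 164.0], 0.67), ([444.0, -323.0, 18.0], 0.66)]
```

View pics/w4.png

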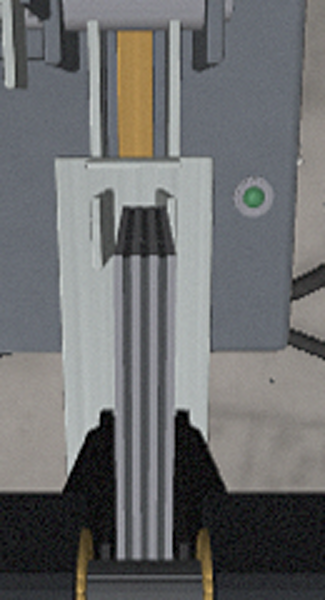

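The pack foot (px 122–167) sits about 3 mm to the right of the cradle gap (px 112–160), which matches the measured error. Correcting and lowering.

apply_moves --increments '[[[-0.2,0.2,-0.29],[-0.2,0,0],0.8],[[0,0.8,0],[0,0,0],0.8],[[0,0.8,0],[0,0,0],0.8],[[0,0.6,0],[0,0,0],0.8],[[0,0,0],[0,0,0],0.8]]'

```text
t: 9.5
eef_pos: [620.8, -73.2, 187.6]
tcp_rot: [-1.569, -0.001, -1.537]
ft_force: [0.4, 1.0, -4.5]
opening: 0.122
```

```bash
python3 - <<'E'
from h import *
tell(pose([620.6,-72.6,166],2.1))
E
```

```text
t 9.5 tcp [620.8 -73.2 187.6] y [ 0. -0. -1.] z [1. 0. 0.] F [ 0.4  1.  -4.5] op 11.6 q [-0.2  0.5  1.6 -0.   1.  -0.3]
err world [ -0.2   0.6 -21.6] tool cm [-0.1  2.2 -0. ] rot [-0.1 -0.2  0.1]
```

apply_moves --increments '[[[0,0.7,0],[0,0,0],0.8],[[0,0.7,0],[0,0,0],0.8],[[0,0.4,0],[0,0,0],0.8],[[0,0.3,0],[0,0,0],0.8],[[0,0,0],[0,0,0],0.8]]'

```text
t: 10.12
eef_pos: [621.2, -73.1, 166.5]
tcp_rot: [-1.568, -0.001, -1.537]
ft_force: [-2.0, 1.6, 1.9]
opening: 0.122
```

```bash
python3 - <<'E'
from h import *
tell(pose([620.6,-72.6,166],2.1))
c=cam('top'); find(c,['arrest_knob','master_pack','pack_1'])
c=cam('side'); find(c,['arrest_knob','pack_1'])
E
```

```text
t 10.12 tcp [621.2 -73.1 166.5] y [ 0. -0. -1.] z [1. 0. 0.] F [-2.   1.6  1.9] op 11.6 q [-0.2  0.5  1.6 -0.   1.  -0.3]
err world [-0.6  0.5 -0.5] tool cm [-0.1  0.1 -0.1] rot [-0.2 -0.2  0.1]
arrest_knob [([511.0, 76.0, 116.0], 0.45)]
master_pack [([611.0, 153.0, 121.0], 0.54)]
pack_1 [([448.0, -324.0, 16.0], 0.92), ([752.0, 186.0, 3.0], 0.19)]
arrest_knob [([512.0, 77.0, 117.0], 0.57)]
pack_1 [([621.0, -71.0, 119.0], 0.91), ([450.0, -322.0, 13.0], 0.55)]
```

The pack has landed: the force changed from -4.5 to +1.9 N. Releasing and rising.

apply_moves --increments '[[[0,0,0],[0,0,0],3.0],[[0,0,0],[0,0,0],3.0],[[0,0,0],[0,0,0],3.0],[[0,0,0],[0,0,0],3.0],[[0,0,0],[0,0,0],3.0]]'

```text
t: 11.1
eef_pos: [622.1, -73.5, 165.9]
tcp_rot: [-1.566, -0.001, -1.538]
ft_force: [-0.2, 0.5, 0.8]
opening: 0.314
```

apply_moves --increments '[[[0,-1,0],[0,0,0],3.0],[[0,-2,0],[0,0,0],3.0],[[0,-3.5,0],[0,0,0],3.0],[[0,-3.5,0],[0,0,0],4.0],[[0,0,0],[0,0,0],4.0]]'

```text
t: 11.72
eef_pos: [621.7, -73.4, 271.5]
tcp_rot: [-1.565, -0.002, -1.538]
ft_force: [-0.2, 0.5, -0.0]
opening: 0.411
```

```bash
python3 - <<'E'
from h import *
tell()
plan([(pose([513.1,70,230],92.1),4.4)])
E
```

```text
t 11.72 tcp [621.7 -73.4 271.5] y [ 0. -0. -1.] z [1. 0. 0.] F [-0.2  0.5 -0. ] op 39.1 q [-0.2  0.4  1.5 -0.   1.2 -0.3]
[[[-1.47, 0.41, -1.04], [-0.0, -9.0, 0.0], 4.4], [[-1.61, 0.41, -0.8], [-0.0, -9.0, 0.0], 4.4], [[-1.72, 0.41, -0.53], [-0.0, -9.0, 0.0], 4.4], [[-1.78, 0.41, -0.26], [-0.0, -9.0, 0.0], 4.4], [[-1.8, 0.41, 0.02], [-0.0, -9.0, 0.0], 4.4]]
[[[-1.77, 0.41, 0.31], [-0.0, -9.0, 0.0], 4.4], [[-1.7, 0.41, 0.58], [-0.0, -9.0, 0.0], 4.4], [[-1.59, 0.41, 0.84], [-0.0, -9.0, 0.0], 4.4], [[-1.44, 0.41, 1.08], [-0.0, -9.0, 0.0], 4.4], [[-1.25, 0.41, 1.29], [-0.0, -9.0, 0.0], 4.4]]
```

apply_moves --increments '[[[-1.47,0.41,-1.04],[0,-9.0,0],4.4],[[-1.61,0.41,-0.8],[0,-9.0,0],4.4],[[-1.72,0.41,-0.53],[0,-9.0,0],4.4],[[-1.78,0.41,-0.26],[0,-9.0,0],4.4],[[-1.8,0.41,0.02],[0,-9.0,0],4.4]]'

```text
t: 12.35
eef_pos: [564.2, -0.9, 247.8]
tcp_rot: [-1.569, -0.003, -0.73]
ft_force: [0.3, -0.0, 0.7]
opening: 0.463
```

apply_moves --increments '[[[-1.77,0.41,0.31],[0,-9.0,0],4.4],[[-1.7,0.41,0.58],[0,-9.0,0],4.4],[[-1.59,0.41,0.84],[0,-9.0,0],4.4],[[-1.44,0.41,1.08],[0,-9.0,0],4.4],[[-1.25,0.41,1.29],[0,-9.0,0],4.4]]'

```text
t: 12.98
eef_pos: [503.9, 71.3, 223.8]
tcp_rot: [-1.572, 0.001, 0.082]
ft_force: [0.2, 0.8, -0.0]
opening: 0.465
```

```bash
python3 - <<'E'
from h import *
B=pose([513.1,77.4,150],92.1)
tell(B)
c=cam('wrist'); find(c,['arrest_knob','master_pack','pack_1','balance']); save(c,'w5'); np.save('w5.npy',c['img'])
c=cam('side'); np.save('s_arr.npy',c['img']); c=cam('top'); np.save('t_arr.npy',c['img'])
plan([(pose([513.1,77.4,180],92.1),4.4),(B,4.4)])
E
```

```text
t 12.97 tcp [503.9  71.3 223.8] y [-0. -0. -1.] z [-0.1  1.  -0. ] F [ 0.2  0.8 -0. ] op 44.1 q [ 0.   0.3  1.8 -0.   1.  -1.6]
err world [  9.2   6.1 -73.8] tool cm [1.  7.4 0.5] rot [ 0.1  2.6 -0.1]
arrest_knob [([516.0, 72.0, 112.0], 0.75)]
master_pack []
pack_1 []
balance [([614.0, 42.0, -0.0], 0.63)]
[[[0.84, 4.44, 0.64], [0.1, 2.1, -0.0], 4.4], [[0.0, 3.0, 0.0], [0.0, 0.0, 0.0], 4.4], [[0, 0, 0], [0, 0, 0], 4.4], [[0, 0, 0], [0, 0, 0], 4.4], [[0, 0, 0], [0, 0, 0], 4.4]]
```

View pics/w5.png

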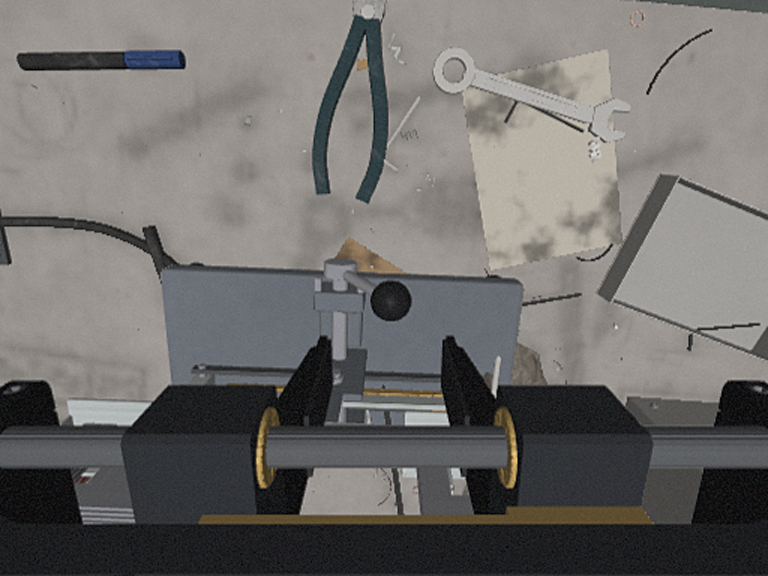

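The knob shows at 1.5x px (391,300), and the tray's near corner is at right (660–768,175–360). I'll check the knob by its ray.

```bash
python3 - <<'E'
from h import *
c=cam('wrist'); print(ray(c,391/1.5,300/1.5,114.5))
for z in (0,2,28): print(z,[ray(c,u/1.5,v/1.5,z) for u,v in((661,175),(599,295),(679,178),(612,302))])
B=pose([513.1,77.4,150],92.1); tell(B)
E
```

```text
[514.5  73.7 114.5]
0 [array([427., 292.,   0.]), array([533.5, 262.3,   0. ]), array([428.3, 307.5,   0. ]), array([539.1, 275.3,   0. ])]
2 [array([427. , 290.9,   2. ]), array([532.9, 261.3,   2. ]), array([428.2, 306.2,   2. ]), array([538.6, 274.2,   2. ])]
28 [array([426.7, 275.8,  28. ]), array([525.7, 248.2,  28. ]), array([427.9, 290.2,  28. ]), array([530.9, 260.3,  28. ])]
t 13.38 tcp [505.1  70.4 224.4] y [-0. -0. -1.] z [-0.1  1.  -0. ] F [ 0.3  0.1 -0.9] op 44.3 q [ 0.   0.3  1.8 -0.   1.  -1.6]
err world [  8.    7.  -74.4] tool cm [0.8 7.4 0.6] rot [ 0.1  2.2 -0. ]
```

apply_moves --increments '[[[0.85,3.4,0.5],[0,2.1,0],4.4],[[0,3,0],[0,0,0],4.4],[[0,2.5,0],[0,0,0],4.4],[[0,2.0,0],[0,0,0],4.4],[[0,0.5,0],[0,0,0],4.4]]'

```text
t: 14.0
eef_pos: [515.9, 74.2, 107.9]
tcp_rot: [-1.572, -0.003, 0.028]
ft_force: [-0.2, -0.3, 0.4]
opening: 0.459
```

```bash
python3 - <<'E'
from h import *
tell(pose([513.6,75.5,107],92.1))
E
```

```text
t 14.0 tcp [515.9  74.2 107.9] y [ 0. -0. -1.] z [-0.  1. -0.] F [-0.2 -0.3  0.4] op 43.6 q [ 0.   0.5  1.9 -0.   0.7 -1.6]
err world [-2.3  1.3 -0.9] tool cm [-0.2  0.1  0.1] rot [ 0.1 -0.5  0.2]
```

apply_moves --increments '[[[-0.1,0,-2.0],[0,0,0],4.4],[[0,0,-2.0],[0,0,0],4.4],[[0,0,-2.0],[0,0,0],4.4],[[0,0,-1.6],[0,0,0],4.4],[[0,0,-0.5],[0,0,0],4.4]]'

```text
t: 14.62
eef_pos: [518.9, -8.8, 110.4]
tcp_rot: [-1.571, -0.006, 0.024]
ft_force: [-0.3, 3.1, -2.0]
opening: 0.462
```

```bash
python3 - <<'E'
from h import *
tell(pose([516,-13,107],92.1))
E
```

```text
t 14.62 tcp [518.9  -8.8 110.4] y [ 0.  0. -1.] z [-0.  1.  0.] F [-0.3  3.1 -2. ] op 43.8 q [-0.1  0.5  1.9  0.   0.7 -1.7]
err world [-2.9 -4.2 -3.4] tool cm [-0.3  0.3 -0.4] rot [ 0.  -0.7  0.4]
```

apply_moves --increments '[[[-0.1,0.2,-0.3],[0,0,0],4.4],[[0,0,-0.25],[0,0,0],4.4],[[0,0,-0.2],[0,0,0],4.4],[[0,0,-0.1],[0,0,0],4.4],[[0,0,0],[0,0,0],4.4]]'

```text
t: 15.25
eef_pos: [518.0, -13.3, 108.2]
tcp_rot: [-1.566, -0.007, 0.023]
ft_force: [-0.4, 0.2, 0.5]
opening: 0.462
```

apply_moves --increments '[[[-0.1,0,-0.3],[0,0,0],4.4],[[0,0,-0.3],[0,0,0],4.4],[[0,0,-0.3],[0,0,0],4.4],[[0,0,-0.3],[0,0,0],4.4],[[0,0,-0.3],[0,0,0],4.4]]'

```text
t: 15.88
eef_pos: [517.7, -14.5, 107.6]
tcp_rot: [-1.545, -0.008, 0.016]
ft_force: [4.0, 28.0, 1.1]
opening: 0.461
```

```bash
python3 - <<'E'
from h import *
tell(pose([516,-13,107],92.1))
c=cam('side'); find(c,['arrest_knob']); save(c,'s1',(170,100,330,270),3.5)
c=cam('top'); find(c,['arrest_knob'])
E
```

```text
t 15.88 tcp [517.7 -14.5 107.6] y [ 0.  0. -1.] z [-0.  1.  0.] F [ 4.  28.   1.1] op 43.8 q [-0.2  0.5  1.9  0.   0.7 -1.8]
err world [-1.7  1.5 -0.6] tool cm [-0.2  0.1  0.1] rot [-1.4 -1.2  0.5]
arrest_knob [([512.0, -6.0, 112.0], 0.51), ([376.0, -156.0, 1.0], 0.25)]
arrest_knob []
```

View pics/s1.png

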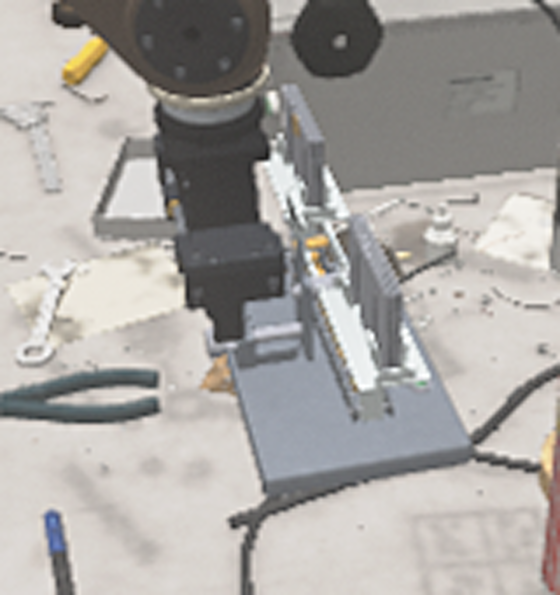

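The lever is against its stop (28 N), with both packs standing. I'll back off, rise and let the beam settle.

apply_moves --increments '[[[0,0,0.6],[0,0,0],4.4],[[0,-1.5,0.2],[1,0,0],4.4],[[0,-3,0],[0,0,0],4.4],[[0,-4,0],[0,0,0],4.4],[[-3,-3,0],[0,0,0],4.4]]'

```text
t: 16.7
eef_pos: [486.2, -11.2, 223.6]
tcp_rot: [-1.528, -0.003, 0.019]
ft_force: [-1.3, 0.4, -0.3]
opening: 0.465
```

apply_moves --increments '[[[0,0,0],[0,0,0],4.4],[[0,0,0],[0,0,0],4.4],[[0,0,0],[0,0,0],4.4],[[0,0,0],[0,0,0],4.4],[[0,0,0],[0,0,0],4.4]]'

```text
t: 17.32
eef_pos: [486.4, -11.5, 222.8]
tcp_rot: [-1.529, -0.002, 0.019]
ft_force: [0.6, -0.2, 0.8]
opening: 0.463
```

apply_moves --increments '[[[0,0,0],[0,0,0],4.4],[[0,0,0],[0,0,0],4.4],[[0,0,0],[0,0,0],4.4],[[0,0,0],[0,0,0],4.4],[[0,0,0],[0,0,0],4.4]]'

```text
t: 17.95
eef_pos: [486.5, -11.5, 222.4]
tcp_rot: [-1.529, -0.002, 0.019]
ft_force: [0.0, 0.3, -0.3]
opening: 0.465
```

apply_moves --increments '[[[0,0,0],[0,0,0],4.4],[[0,0,0],[0,0,0],4.4],[[0,0,0],[0,0,0],4.4],[[0,0,0],[0,0,0],4.4],[[0,0,0],[0,0,0],4.4]]'

```text
t: 18.58
eef_pos: [486.5, -11.5, 222.5]
tcp_rot: [-1.529, -0.002, 0.019]
ft_force: [0.6, -0.2, 0.7]
opening: 0.458
```

```bash
python3 - <<'E'
from h import *
tell()
c=cam('side'); a=np.load('s_arr.npy'); b=c['img']; np.save('s_free.npy',b)
find(c,['arrest_knob','pack_1','master_pack','beam'])
ga,gb=[cv2.cvtColor(i,cv2.COLOR_RGB2GRAY) for i in(a,b)]
def sh(name,P,h=14,wd=10):
    u,v=px(c,P).round().astype(int); t=ga[v-h:v+h,u-wd:u+wd]; s=gb[v-h-10:v+h+10,u-wd-8:u+wd+8]
    r=cv2.matchTemplate(s,t,cv2.TM_CCOEFF_NORMED); _,m,_,l=cv2.minMaxLoc(r)
    g=lambda p:px(c,P+np.array([0,0,p]))-px(c,P)
    print(name,(u,v),'shift',l[0]-8,l[1]-10,'corr',round(m,2),'expected for +11mm',g(11),'+4.5mm',g(4.5))
X=np.array([np.cos(.0367),np.sin(.0367),0]);Y=np.array([-X[1],X[0],0]); o=np.array([616.5,40.4,0])
sh('test pack',o-112*Y+[0,0,165]); sh('master',o+112*Y+[0,0,165]); sh('base ref',o-100*Y-60*X+[0,0,15])
d=cv2.resize(np.hstack([a[110:250,225:330,::-1],b[110:250,225:330,::-1]]),None,fx=3.6,fy=3.6,interpolation=cv2.INTER_CUBIC); cv2.imwrite('pics/cmp.png',d)
E
```

```text
t 18.57 tcp [486.5 -11.5 222.5] y [ 0.  0. -1.] z [-0.  1.  0.] F [ 0.6 -0.2  0.7] op 43.5 q [-0.2  0.3  1.9  0.1  1.  -1.8]
arrest_knob [([513.0, -1.0, 115.0], 0.51), ([751.0, 183.0, 0.0], 0.44)]
pack_1 [([450.0, -326.0, 14.0], 0.97), ([624.0, -71.0, 121.0], 0.73)]
master_pack [([611.0, 152.0, 119.0], 0.51)]
beam it knows: arrest_knob, balance, glue_bottle, marker, master_pack, pack, press_plate, rack, reject_tray, spray_red, test_cradle
test pack (np.int64(276), np.int64(181)) shift 0 0 corr 0.97 expected for +11mm [ 0.1 -3.6] +4.5mm [ 0.  -1.5]
master (np.int64(256), np.int64(139)) shift 0 0 corr 0.98 expected for +11mm [-0.1 -3.3] +4.5mm [-0.  -1.3]
base ref (np.int64(253), np.int64(226)) shift 0 0 corr 1.0 expected for +11mm [-0.1 -3. ] +4.5mm [-0.  -1.2]
```

View pics/cmp.png

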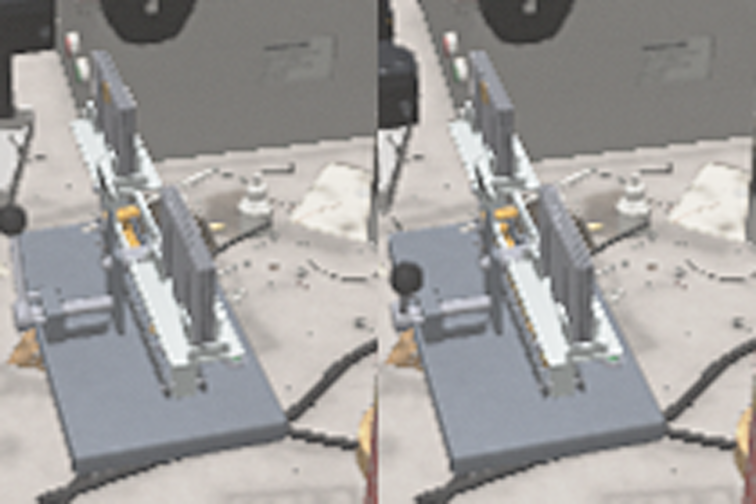

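Comparing arrested (left) with free (right): the knob moved from px (11,219) to (407,277), and neither pack shows the 3.6 px rise a light pack would give. I'll verify sub-pixel and check the lever angle.

```bash
python3 - <<'E'
from h import *
c=cam('side'); print('knob',ray(c,233.1,186.9,114.5),'arrested',ray(c,228.1,170.8,114.5))
a=np.load('s_arr.npy').astype(np.float32).mean(2); b=np.load('s_free.npy').astype(np.float32).mean(2); b2=c['img'].astype(np.float32).mean(2)
X=np.array([np.cos(.0367),np.sin(.0367),0]);Y=np.array([-X[1],X[0],0]); o=np.array([616.5,40.4,0])
for n,P,h,wd in[('test',o-112*Y+[0,0,165],20,12),('testpan end',o-155*Y+[0,0,122],12,14),('master',o+112*Y+[0,0,165],18,10),('ref',o-100*Y-60*X+[0,0,15],14,14)]:
    u,v=px(c,P).round().astype(int); s=np.s_[v-h:v+h,u-wd:u+wd]
    for k in (b,b2):
        W=np.eye(2,3,dtype=np.float32); cc,W=cv2.findTransformECC(a[s].copy(),k[s].copy(),W,cv2.MOTION_TRANSLATION,(3,200,1e-5)); print(n,W[:,2],round(cc,4))
# wide temporal diff
tc=cam('top'); d=np.abs(np.load('t_arr.npy').astype(int)-tc['img']).sum(2); print([ (n,d[int(v)-8:int(v)+8,int(u)-12:int(u)+12].max()) for n,(u,v) in(('test',px(tc,o-112*Y+[0,0,190])),('mast',px(tc,o+112*Y+[0,0,190])))])
E
```

```text
knob [518.7  -4.4 114.5] arrested [515.2  76.4 114.5]
test [ 0.  -0.2] 0.9668
test [ 0.  -0.3] 0.9668
testpan end [ 0.  -0.4] 0.9266
testpan end [ 0.  -0.4] 0.9265
master [-0.1 -0. ] 0.9863
master [-0.1 -0. ] 0.9862
ref [ 0. -0.] 0.9999
ref [ 0. -0.] 0.9999
[('test', np.int64(46)), ('mast', np.int64(324))]
```

The beam is level within about 1 mm, so the pack on the pan is good and the light one is in the middle slot. Arresting now.

```bash
python3 - <<'E'
from h import *
tell(pose([517,-5,108],92.1)); plan([(pose([517,-5,170],92.1),4.4,45),(pose([517,-5,108],92.1),4.4,25)])
E
```

```text
t 18.88 tcp [486.5 -11.5 222.5] y [ 0.  0. -1.] z [-0.  1.  0.] F [-0.1  0.4  0. ] op 44.0 q [-0.2  0.3  1.9  0.1  1.  -1.8]
err world [  30.5    6.5 -114.5] tool cm [ 3.  11.5  0.1] rot [-2.4 -1.   0.1]
[[[1.53, 2.64, 0.19], [-1.2, -0.5, 0.1], 4.4], [[1.53, 2.63, 0.23], [-1.2, -0.5, 0.1], 4.4], [[0.0, 2.07, 0.0], [0.0, 0.0, 0.0], 4.4], [[0.0, 2.07, 0.0], [0.0, 0.0, 0.0], 4.4], [[0.0, 2.07, 0.0], [0.0, 0.0, 0.0], 4.4]]
```

apply_moves --increments '[[[1.53,2.64,0.19],[-1.2,-0.5,0.1],4.4],[[1.53,2.63,0.23],[-1.2,-0.5,0.1],4.4],[[0,2.07,0],[0,0,0],4.4],[[0,2.07,0],[0,0,0],4.4],[[0,2.07,0],[0,0,0],4.4]]'

```text
t: 19.5
eef_pos: [519.4, -5.0, 106.1]
tcp_rot: [-1.573, -0.003, 0.037]
ft_force: [-0.1, -0.6, 0.0]
opening: 0.462
```

```bash
python3 - <<'E'
from h import *
tell(pose([517,-5,108],92.1))
E
```

```text
t 19.5 tcp [519.4  -5.  106.1] y [ 0. -0. -1.] z [-0.  1. -0.] F [-0.1 -0.6  0. ] op 43.9 q [-0.1  0.5  1.9 -0.   0.7 -1.7]
err world [-2.4 -0.   1.9] tool cm [-0.2 -0.2  0. ] rot [0.1 0.  0.2]
```

apply_moves --increments '[[[-0.2,-0.1,1.9],[0,0,0],4.4],[[0,0,2.0],[0,0,0],4.4],[[0,0,2.0],[0,0,0],4.4],[[0,0,1.6],[0,0,0],4.4],[[0,0,0.6],[0,0,0],4.4]]'

```text
t: 20.12
eef_pos: [514.5, 80.2, 109.0]
tcp_rot: [-1.575, -0.005, 0.037]
ft_force: [-0.1, -2.6, -1.7]
opening: 0.466
```

apply_moves --increments '[[[0,0,0.3],[0,0,0],4.4],[[0,0,0.3],[0,0,0],4.4],[[0,0,0.3],[0,0,0],4.4],[[0,0,0.2],[0,0,0],4.4],[[0,0,0.2],[0,0,0],4.4]]'

```text
t: 20.75
eef_pos: [514.1, 87.1, 108.9]
tcp_rot: [-1.584, -0.003, 0.039]
ft_force: [-0.3, -17.1, 0.1]
opening: 0.463
```

apply_moves --increments '[[[0,0,0.3],[0,0,0],4.4],[[0,0,0.3],[0,0,0],4.4],[[0,0,0],[0,0,0],4.4],[[0,0,-0.7],[0,0,0],4.4],[[0,-1.5,-0.2],[0,0,0],4.4]]'

```text
t: 21.38
eef_pos: [514.3, 76.7, 123.9]
tcp_rot: [-1.592, 0.001, 0.038]
ft_force: [-0.3, -0.9, -0.1]
opening: 0.461
```

apply_moves --increments '[[[0,-3,0],[0,0,0],4.4],[[0,-4,0],[0,0,0],4.4],[[0,-4,0],[0,0,0],4.4],[[-2,-4,0],[0,0,0],4.4],[[0,0,0],[0,0,0],4.4]]'

```text
t: 22.0
eef_pos: [493.8, 79.5, 284.5]
tcp_rot: [-1.59, -0.005, 0.038]
ft_force: [1.1, -0.4, -0.4]
opening: 0.464
```

```bash
python3 - <<'E'
from h import *
tell()
c=cam('side'); find(c,['arrest_knob','reject_tray'])
a=np.load('s_arr.npy').astype(np.float32).mean(2); b=c['img'].astype(np.float32).mean(2)
u,v=228,171; s=np.s_[v-8:v+8,u-8:u+8]
W=np.eye(2,3,dtype=np.float32)
try: print('knob shift vs start',cv2.findTransformECC(a[s].copy(),b[s].copy(),W,cv2.MOTION_TRANSLATION,(3,200,1e-5)))
except Exception as e: print('ecc fail')
# tray detail: wrist camera corners
o=np.array([449.5,-324.4,18]);P=lambda s:pose(o+s*uz(4.0),4.0,25)
plan([(pose([480,-20,300],40,8),3.4),(pose([480,-200,290],4,20),3.4),(P(180),3.4)])
t=cam('top'); find(t,['arrest_knob','reject_tray','pack_1','test_cradle'])
E
```

```text
t 22.0 tcp [493.8  79.5 284.5] y [ 0. -0. -1.] z [-0.  1. -0.] F [ 1.1 -0.4 -0.4] op 44.0 q [ 0.   0.2  1.8 -0.   1.1 -1.6]
arrest_knob [([514.0, 77.0, 114.0], 0.63)]
reject_tray [([498.0, 351.0, -1.0], 0.97), ([502.0, -318.0, 18.0], 0.31)]
knob shift vs start (0.987131031200578, array([[ 1. ,  0. , -0.1],
       [ 0. ,  1. ,  0.1]], dtype=float32))
[[[-0.29, -0.29, -1.65], [-1.1, 8.7, 0.7], 3.4], [[-0.04, -0.26, -1.68], [-1.1, 8.7, 0.7], 3.4], [[0.21, -0.23, -1.67], [-1.1, 8.7, 0.7], 3.4], [[0.46, -0.2, -1.63], [-1.1, 8.7, 0.7], 3.4], [[0.7, -0.18, -1.54], [-1.1, 8.7, 0.7], 3.4]]
[[[0.92, -0.16, -1.42], [-1.1, 8.7, 0.7], 3.4], [[3.45, 0.65, -2.83], [-2.9, 8.7, 2.2], 3.4], [[3.86, 0.64, -2.24], [-2.9, 8.7, 2.2], 3.4], [[4.18, 0.58, -1.59], [-2.9, 8.7, 2.2], 3.4], [[4.39, 0.48, -0.91], [-2.9, 8.7, 2.2], 3.4]]
[[[3.05, 2.24, 1.8], [-1.3, 0.0, -0.0], 3.4], [[3.05, 2.2, 1.85], [-1.3, 0.0, -0.0], 3.4], [[3.05, 2.16, 1.9], [-1.3, 0.0, -0.0], 3.4], [[3.05, 2.12, 1.94], [-1.3, 0.0, -0.0], 3.4], [[0, 0, 0], [0, 0, 0], 3.4]]
arrest_knob []
reject_tray [([495.0, 350.0, -0.0], 0.96), ([623.0, -71.0, 125.0], 0.25)]
pack_1 [([624.0, -74.0, 119.0], 0.7), ([447.0, -326.0, 19.0], 0.63)]
test_cradle [([618.0, -71.0, 125.0], 0.6)]
```

The lever is back to within 0.1 px of its starting position. Going to the middle pack.

apply_moves --increments '[[[-0.29,-0.29,-1.65],[-1.1,8.7,0.7],3.4],[[-0.04,-0.26,-1.68],[-1.1,8.7,0.7],3.4],[[0.21,-0.23,-1.67],[-1.1,8.7,0.7],3.4],[[0.46,-0.2,-1.63],[-1.1,8.7,0.7],3.4],[[0.7,-0.18,-1.54],[-1.1,8.7,0.7],3.4]]'

```text
t: 23.02
eef_pos: [481.4, -5.1, 293.8]
tcp_rot: [-1.703, 0.012, -0.746]
ft_force: [0.1, -0.4, -0.0]
opening: 0.361
```

apply_moves --increments '[[[0.92,-0.16,-1.42],[-1.1,8.7,0.7],3.4],[[3.45,0.65,-2.83],[-2.9,8.7,2.2],3.4],[[3.86,0.64,-2.24],[-2.9,8.7,2.2],3.4],[[4.18,0.58,-1.59],[-2.9,8.7,2.2],3.4],[[4.39,0.48,-0.91],[-2.9,8.7,2.2],3.4]]'

```text
t: 23.65
eef_pos: [472.1, -205.7, 286.7]
tcp_rot: [-1.941, -0.005, -1.545]
ft_force: [0.6, 0.8, -0.0]
opening: 0.359
```

apply_moves --increments '[[[3.05,2.24,1.8],[-1.3,0,0],3.4],[[3.05,2.2,1.85],[-1.3,0,0],3.4],[[3.05,2.16,1.9],[-1.3,0,0],3.4],[[3.05,2.12,1.94],[-1.3,0,0],3.4],[[0,0,0],[0,0,0],3.4]]'

```text
t: 24.28
eef_pos: [509.3, -334.8, 169.4]
tcp_rot: [-2.04, -0.002, -1.552]
ft_force: [0.5, 0.7, 0.1]
opening: 0.356
```

```bash
python3 - <<'E'
from h import *
o=np.array([449.3,-324,18]);P=lambda s:pose(o+s*uz(4.1),4.1,25)
tell(P(85)); plan([(P(140),3.0,35),(P(85),3.0,30)])
c=cam('wrist'); find(c,['pack_1','press_plate'])
E
```

```text
t 24.27 tcp [ 509.3 -334.8  169.4] y [-0.5 -0.  -0.9] z [ 0.9  0.  -0.5] F [0.5 0.7 0.1] op 33.8 q [-0.6  0.7  1.4 -0.3  1.5 -0.5]
err world [-24.2  13.4 -74.3] tool cm [-1.4  7.7  1.2] rot [ 1.9 -2.8 -1.2]
[[[-1.51, 2.21, 1.04], [1.9, -2.8, -1.2], 3.0], [[-0.0, 2.75, -0.0], [0.0, 0.0, 0.0], 3.0], [[-0.0, 2.75, -0.0], [0.0, 0.0, 0.0], 3.0], [[0, 0, 0], [0, 0, 0], 3.0], [[0, 0, 0], [0, 0, 0], 3.0]]
pack_1 [([448.0, -323.0, 18.0], 0.63)]
press_plate [([502.0, -317.0, 19.0], 0.72)]
```

apply_moves --increments '[[[-1.51,2.21,1.04],[1.9,-2.8,-1.2],3.0],[[0,2.5,0],[0,0,0],3.0],[[0,2.0,0],[0,0,0],3.0],[[0,0,0],[0,0,0],3.0],[[0,0,0],[0,0,0],3.0]]'

```text
t: 25.05
eef_pos: [492.3, -316.3, 114.0]
tcp_rot: [-1.992, -0.008, -1.492]
ft_force: [0.0, 0.8, 0.1]
opening: 0.318
```

```bash
python3 - <<'E'
from h import *
o=np.array([449.3,-324,18]);P=lambda s:pose(o+s*uz(4.1),4.1,25)
tell(P(43)); plan([(P(82),3.0,20),(P(43),3.0,13)])
c=cam('wrist')
# profile across the pack top: brightness along image row in front of fingers
v=int(px(c,(o+70*uz(4.1)+np.array([0,25,0])))[1]); u0=int(px(c,(o+70*uz(4.1)+np.array([0,25,0])))[0])
print(u0,v,px(c,T()[:3,3]),c['img'][v,u0-30:u0+31].mean(1).astype(int))
E
```

```text
t 25.05 tcp [ 492.3 -316.3  114. ] y [-0.4 -0.  -0.9] z [ 0.9  0.1 -0.4] F [0.  0.8 0.1] op 30.2 q [-0.6  0.7  1.5 -0.3  1.3 -0.5]
err world [-24.9  -6.4 -57. ] tool cm [0.4 6.2 0. ] rot [-0.9  0.2  0.6]
[[[0.22, 1.17, 0.04], [-0.4, 0.1, 0.3], 3.0], [[0.22, 1.17, 0.05], [-0.4, 0.1, 0.3], 3.0], [[-0.0, 1.3, 0.0], [0.0, 0.0, 0.0], 3.0], [[-0.0, 1.3, 0.0], [0.0, 0.0, 0.0], 3.0], [[-0.0, 1.3, 0.0], [0.0, 0.0, 0.0], 3.0]]
261 191 [257.9 240.8] [ 95  97  97  96  97  99  94  95  94  93  97  95  79  37  45  44  42  33
  41  96 188 178 105  96 128 184 180 102  96 145 185 175  84  96 142 180
 179  83  92  94  97  96  97  94  97  96 101  99  95  95  95  95  96  95
  99  94  96  92  94  95  97]
```

apply_moves --increments '[[[0.22,1.17,0],[-0.4,0.1,0.3],3.0],[[0.22,1.17,0],[-0.4,0.1,0.3],3.0],[[0,1.3,0],[0,0,0],3.0],[[0,1.3,0],[0,0,0],3.0],[[0,1.2,0],[0,0,0],3.0]]'

```text
t: 25.72
eef_pos: [466.1, -323.4, 55.4]
tcp_rot: [-2.005, -0.001, -1.5]
ft_force: [-0.3, -1.0, 0.1]
opening: 0.314
```

```bash
python3 - <<'E'
from h import *
o=np.array([449.3,-324,18]);P=lambda s:pose(o+s*uz(4.1),4.1,25)
tell(P(43))
c=cam('wrist'); q=o+70*uz(4.1)+np.array([0,28,0]); u0,v=[int(k) for k in px(c,q)]
print(u0,v,px(c,T()[:3,3]),c['img'][v,u0-40:u0+41].mean(1).astype(int))
E
```

```text
t 25.73 tcp [ 466.1 -323.4   55.4] y [-0.4 -0.  -0.9] z [ 0.9  0.1 -0.4] F [-0.3 -1.   0.1] op 29.9 q [-0.6  0.8  1.6 -0.3  1.1 -0.5]
err world [1.4 0.7 1.6] tool cm [-0.1 -0.2  0.1] rot [-0.1 -0.   0. ]
262 214 [257.2 239. ] [ 98  96  98 101  95 100 102  96 102  94  99  98  99 101  97  99  97  99
 101  51  43  46  49  32  44  93 192 182 180 110  91  97 126 185 182 179
 112  94  97 125 192 182 176 110  99  95 123 186 181 180 105  90  95  93
  91  92  90  90  92  94  95  97  93  95  96  94  93  96  98  99  99  95
  96  98  95 101  97  95 102  96  99]
```

apply_moves --increments '[[[0,0,0.1],[0,0,0],0.8],[[0,0,0],[0,0,0],0.8],[[0,0,0],[0,0,0],0.8],[[0,0,0],[0,0,0],0.8],[[0,0,0],[0,0,0],0.8]]'

```text
t: 26.4
eef_pos: [465.9, -323.1, 53.7]
tcp_rot: [-2.007, 0.001, -1.5]
ft_force: [-1.3, -0.1, -2.9]
opening: 0.127
```

apply_moves --increments '[[[0,-1,0],[0,0,0],0.8],[[0,-1.5,0],[0,0,0],0.8],[[0,-1.5,0],[0,0,0],0.8],[[0,-2.5,0],[0,0,0],0.8],[[0,-3.5,0],[0,0,0],0.8]]'

```text
t: 27.02
eef_pos: [510.2, -319.4, 148.5]
tcp_rot: [-2.007, 0.002, -1.5]
ft_force: [0.6, 0.1, -4.2]
opening: 0.125
```

```bash
python3 - <<'E'
from h import *
tell(); A=T()
t=cam('top'); im=t['img']
# tray corners from px seen in first top view (1.5x): rim z=28
C=[ray(t,u/1.5,v/1.5,28) for u,v in((208,290),(279,307),(268,357),(194,340))]
for q in C: print(q)
print('centre',np.mean(C,0),'sides',np.linalg.norm(C[0]-C[1]),np.linalg.norm(C[1]-C[2]),'yaw',np.degrees(np.arctan2(-(C[0]-C[1])[0],(C[0]-C[1])[1])),np.degrees(np.arctan2((C[1]-C[2])[1],(C[1]-C[2])[0])))
plan([(pose(A[:3,3]+[0,20,130],4,15),.8),(pose([470,-150,320],0),.8),(pose([470,150,320],-8),.8),(pose([497,300,260],-14),.8)])
E
```

```text
t 27.02 tcp [ 510.2 -319.4  148.5] y [-0.4 -0.  -0.9] z [ 0.9  0.1 -0.4] F [ 0.6  0.1 -4.2] op 11.9 q [-0.6  0.7  1.4 -0.2  1.4 -0.5]
[571.6 409.6  28. ]
[532.6 255.9  28. ]
[426.1 278.6  28. ]
[464.5 437.2  28. ]
centre [498.7 345.3  28. ] sides 158.53002350956473 108.86787807031953 yaw -14.26715708753691 -12.029584734450669
[[[-0.69, -3.78, -1.79], [3.2, 0.0, 0.0], 0.8], [[-0.69, -3.88, -1.58], [3.2, 0.0, 0.0], 0.8], [[-0.69, -3.96, -1.36], [3.2, 0.0, 0.0], 0.8], [[-5.06, -1.08, -1.31], [5.0, 1.3, 0.2], 0.8], [[-5.03, -1.18, -1.33], [5.0, 1.3, 0.2], 0.8]]
[[[-5.01, -1.28, -1.34], [5.0, 1.3, 0.2], 0.8], [[-5.0, 0.0, 0.0], [0.0, 1.3, 0.0], 0.8], [[-5.0, 0.0, -0.12], [0.0, 1.3, 0.0], 0.8], [[-4.99, 0.0, -0.23], [0.0, 1.3, 0.0], 0.8], [[-4.99, 0.0, -0.35], [0.0, 1.3, 0.0], 0.8]]
[[[-4.98, 0.0, -0.46], [0.0, 1.3, 0.0], 0.8], [[-4.97, 0.0, -0.58], [0.0, 1.3, 0.0], 0.8], [[-5.08, 2.0, 0.2], [0.0, 2.0, 0.0], 0.8], [[-5.08, 2.0, 0.02], [0.0, 2.0, 0.0], 0.8], [[-5.08, 2.0, -0.16], [0.0, 2.0, 0.0], 0.8]]
```

The tray fits as 159x109 mm at (498,347), yaw about -13.5°. I'll put the pack 20 mm towards the tray's front, to keep the gripper away from the machine, and carry it over now.

apply_moves --increments '[[[-0.69,-3.78,-1.79],[3.2,0,0],0.8],[[-0.69,-3.88,-1.58],[3.2,0,0],0.8],[[-0.69,-3.96,-1.36],[3.2,0,0],0.8],[[-5.06,-1.08,-1.31],[5.0,1.3,0.2],0.8],[[-5.03,-1.18,-1.33],[5.0,1.3,0.2],0.8]]'

```text
t: 27.7
eef_pos: [483.8, -197.9, 310.0]
tcp_rot: [-1.647, -0.003, -1.547]
ft_force: [0.4, -0.2, -1.9]
opening: 0.124
```

apply_moves --increments '[[[-5.01,-1.28,-1.34],[5.0,1.3,0.2],0.8],[[-5,0,0],[0,1.3,0],0.8],[[-5,0,-0.12],[0,1.3,0],0.8],[[-5,0,-0.23],[0,1.3,0],0.8],[[-5,0,-0.35],[0,1.3,0],0.8]]'

```text
t: 28.32
eef_pos: [465.8, 59.8, 327.5]
tcp_rot: [-1.549, 0.0, -1.666]
ft_force: [0.5, 0.1, -4.3]
opening: 0.121
```

```bash
python3 - <<'E'
from h import *
tell()
plan([(pose([470,150,315],-9),.8),(pose([478,270,270],-13.5),.8)])
s=cam('side'); t=cam('top')
print('machine foot (side)',[ray(s,u/1.5,v/1.5,0) for u,v in((370,195),(388,228))],'top z0/150',[ray(t,150/1.5,267/1.5,z) for z in(0,150)])
E
```

```text
t 28.32 tcp [465.8  59.8 327.5] y [ 0. -0. -1.] z [ 1.  -0.1  0. ] F [ 0.5  0.1 -4.3] op 11.5 q [-0.   0.1  1.8 -0.   1.2  0.1]
[[[-4.51, 0.62, -0.24], [-0.6, 1.8, -0.0], 0.8], [[-4.5, 0.62, -0.37], [-0.6, 1.8, -0.0], 0.8], [[-3.99, 1.5, -0.36], [0.0, 1.5, 0.0], 0.8], [[-3.98, 1.5, -0.47], [0.0, 1.5, 0.0], 0.8], [[-3.97, 1.5, -0.57], [0.0, 1.5, 0.0], 0.8]]
machine foot (side) [array([641.8, 531.7,   0. ]), array([656.5, 349.3,   0. ])] top z0/150 [array([627.9, 548.8,   0. ]), array([605.5, 482.6, 150. ])]
```

apply_moves --increments '[[[-4.51,0.62,-0.24],[-0.6,1.8,0],0.8],[[-4.5,0.62,-0.37],[-0.6,1.8,0],0.8],[[-4,1.5,-0.36],[0,1.5,0],0.8],[[-4,1.5,-0.47],[0,1.5,0],0.8],[[-4,1.5,-0.57],[0,1.5,0],0.8]]'

```text
t: 29.05
eef_pos: [477.5, 276.1, 270.8]
tcp_rot: [-1.566, 0.002, -1.808]
ft_force: [0.8, -0.3, -4.2]
opening: 0.122
```

```bash
python3 - <<'E'
from h import *
from scipy.optimize import minimize
B=pose([478.5,352.7,120],-13.5); tell(B)
print(np.mean([readout.state()['ft_force'] for _ in range(3)],0))
for n in ('side','top'):
    c=cam(n); find(c,['reject_tray','pack_1'])
c=cam('wrist'); find(c,['reject_tray','pack_1'])
print('tray corners px pred',[px(c,[498+a*.972+b*.233,347-a*.233+b*.972,28]).round().tolist() for a in(-55,55) for b in(-80,80)])
plan([(pose([478.5,352.7,170],-13.5),.8),(B,.8,30)])
E
```

```text
t 29.05 tcp [477.5 276.1 270.8] y [ 0.  0. -1.] z [ 1.  -0.2  0. ] F [ 0.8 -0.3 -4.2] op 11.6 q [ 0.4  0.3  1.7 -0.   1.1  0.6]
err world [   1.    76.6 -150.8] tool cm [-7.5 15.1 -1.8] rot [-0.2 -0.1 -0.1]
[ 0.8 -0.3 -4.2]
reject_tray [([494.0, 349.0, -0.0], 0.65)]
pack_1 [([622.0, -68.0, 123.0], 0.9), ([479.0, 276.0, 229.0], 0.59), ([623.0, 41.0, 3.0], 0.49)]
reject_tray [([495.0, 349.0, 1.0], 0.84), ([477.0, 277.0, 231.0], 0.39)]
pack_1 [([622.0, -70.0, 120.0], 0.75), ([479.0, 276.0, 230.0], 0.49)]
reject_tray [([496.0, 349.0, 5.0], 0.87)]
pack_1 [([474.0, 274.0, 231.0], 0.6)]
tray corners px pred [[219.0, 166.0], [213.0, 36.0], [299.0, 165.0], [304.0, 36.0]]
[[[-2.54, 3.39, -0.61], [-0.1, -0.0, -0.0], 0.8], [[-2.54, 3.39, -0.6], [-0.1, -0.0, -0.0], 0.8], [[-2.54, 3.39, -0.59], [-0.1, -0.0, -0.0], 0.8], [[0.0, 2.5, 0.0], [0.0, 0.0, 0.0], 0.8], [[0.0, 2.5, 0.0], [0.0, 0.0, 0.0], 0.8]]
```

apply_moves --increments '[[[-2.54,3.39,-0.55],[0,0,0],0.8],[[-2.54,3.39,-0.55],[0,0,0],0.8],[[-2.54,3.39,-0.55],[0,0,0],0.8],[[0,2.5,0],[0,0,0],0.8],[[0,2.5,0],[0,0,0],0.8]]'

```text
t: 30.12
eef_pos: [484.3, 352.5, 120.4]
tcp_rot: [-1.559, 0.008, -1.813]
ft_force: [-0.1, 0.6, -3.6]
opening: 0.122
```

```bash
python3 - <<'E'
from h import *
B=pose([479.5,352,70],-13.3); tell(B)
c=cam('wrist'); g=cv2.cvtColor(c['img'],cv2.COLOR_RGB2GRAY)
L=cv2.createLineSegmentDetector().detect(g)[0].reshape(-1,4)
for l in L:
    n=np.hypot(l[0]-l[2],l[1]-l[3])
    if n>35 and l[[1,3]].max()<265:
        a,b=ray(c,l[0],l[1],28),ray(c,l[2],l[3],28); d=b-a
        print(l.round(),'len',n.round(),'world',a[:2],b[:2],'dir',np.degrees(np.arctan2(d[1],d[0])).round(1))
E
```

```text
t 30.12 tcp [484.3 352.5 120.4] y [ 0.  0. -1.] z [ 1.  -0.2  0. ] F [-0.1  0.6 -3.6] op 11.6 q [ 0.5  0.6  1.7 -0.   0.8  0.8]
err world [ -4.8  -0.5 -50.4] tool cm [ 0.2  5.  -0.5] rot [-0.7 -0.6 -0.5]
[211. 254. 209.  99.] len 155.0 world [428.6 307.2] [467.2 441.5] dir 74.0
[326. 170. 304. 114.] len 60.0 world [548.6 360.7] [539.5 411.5] dir 100.2
[291. 256. 351. 256.] len 60.0 world [501.3 286.6] [556.5 272.5] dir -14.3
[307. 112. 327. 166.] len 57.0 world [542.1 412.6] [550.5 364.2] dir -80.1
[163. 256. 209. 256.] len 46.0 world [384.9 316.3] [427.  305.4] dir -14.4
[340. 104. 324. 253.] len 150.0 world [570.1 412. ] [532.7 282. ] dir -106.1
[317. 254. 326. 171.] len 84.0 world [526.3 282.3] [548.7 360.1] dir 74.0
[213.  99. 214. 254.] len 155.0 world [470.2 440.7] [431.8 306.4] dir -105.9
[327. 163. 333. 103.] len 60.0 world [550.6 366.5] [564.2 414.3] dir 74.1
[137. 141.  73.   4.] len 151.0 world [398.8 423.8] [387.5 531.3] dir 96.0
[406. 206. 383.   1.] len 207.0 world [613.6 310.4] [613.8 478.5] dir 89.9
[480. 256. 406. 206.] len 89.0 world [676.6 242. ] [613.3 310.1] dir 132.9
[267. 167. 266. 263.] len 96.0 world [500.  375.7] [476.6 285.5] dir -104.5
[ 76.   5. 154. 171.] len 183.0 world [389.7 530.2] [403.9 396.2] dir -83.9
```

The tray's rim lines give a yaw of about -15.5°, with the cross-centre agreeing within 1 mm. I'll align and descend.

```bash
python3 - <<'E'
from h import *
B=pose([483.5,351.8,50],-15.3); plan([(pose([483.5,351.8,110],-15.3),.8),(B,.8,16)])
E
```

```text
[[[-0.02, 0.72, 0.03], [-0.5, 1.4, -0.3], 0.8], [[0.0, 1.5, 0.0], [0.0, 0.0, 0.0], 0.8], [[0.0, 1.5, 0.0], [0.0, 0.0, 0.0], 0.8], [[0.0, 1.5, 0.0], [0.0, 0.0, 0.0], 0.8], [[0.0, 1.5, 0.0], [0.0, 0.0, 0.0], 0.8]]
```

apply_moves --increments '[[[0,0.72,0],[-0.5,1.4,-0.3],0.8],[[0,1.5,0],[0,0,0],0.8],[[0,1.5,0],[0,0,0],0.8],[[0,1.5,0],[0,0,0],0.8],[[0,1.2,0],[0,0,0],0.8]]'

```text
t: 30.8
eef_pos: [485.1, 351.3, 51.9]
tcp_rot: [-1.568, 0.002, -1.841]
ft_force: [1.0, -0.1, -4.2]
opening: 0.12
```

```bash
python3 - <<'E'
from h import *
tell(pose([483.5,351.8,41.4],-15.3))
E
```

```text
t 30.8 tcp [485.1 351.3  51.9] y [ 0.  0. -1.] z [ 1.  -0.3  0. ] F [ 1.  -0.1 -4.2] op 11.4 q [ 0.5  0.7  1.8 -0.   0.7  0.8]
err world [ -1.6   0.5 -10.5] tool cm [-0.   1.1 -0.2] rot [-0.1 -0.2 -0.1]
```

apply_moves --increments '[[[0,0.4,0],[0,0,0],0.8],[[0,0.3,0],[0,0,0],0.8],[[0,0.2,0],[0,0,0],0.8],[[0,0.1,0],[0,0,0],0.8],[[0,0.1,0],[0,0,0],0.8]]'

```text
t: 31.42
eef_pos: [485.0, 351.5, 41.9]
tcp_rot: [-1.568, 0.002, -1.841]
ft_force: [-2.0, -1.4, 4.2]
opening: 0.125
```

The pack has made contact: the force went from -4.2 to +4.2 N. Releasing, then rising.

apply_moves --increments '[[[0,0,0],[0,0,0],1.6],[[0,0,0],[0,0,0],2.0],[[0,0,0],[0,0,0],2.6],[[0,0,0],[0,0,0],3.0],[[0,0,0],[0,0,0],3.0]]'

```text
t: 32.05
eef_pos: [486.1, 352.2, 43.4]
tcp_rot: [-1.565, 0.005, -1.841]
ft_force: [0.6, 0.0, 0.4]
opening: 0.315
```

apply_moves --increments '[[[0,-1,0],[0,0,0],3.0],[[0,-2,0],[0,0,0],3.0],[[0,-4,0],[0,0,0],3.0],[[0,-4,0],[0,0,0],3.0],[[0,-4,0],[0,0,0],3.0]]'

```text
t: 32.67
eef_pos: [484.2, 351.0, 197.3]
tcp_rot: [-1.569, 0.002, -1.841]
ft_force: [0.3, -0.7, 0.3]
opening: 0.315
```

apply_moves --increments '[[[4,-2,-1],[0,0,0],3.0],[[4,0,-1],[0,0,0],3.0],[[0,0,0],[0,0,0],3.0],[[0,0,0],[0,0,0],3.0],[[0,0,0],[0,0,0],3.0]]'

```text
t: 33.3
eef_pos: [444.0, 279.0, 223.7]
tcp_rot: [-1.562, 0.008, -1.84]
ft_force: [-0.2, 0.1, -0.4]
opening: 0.317
```

```bash
python3 - <<'E'
from h import *
tell()
cs=[cam(n) for n in('side','top','wrist')]
for c in cs: find(c,['pack_1','reject_tray','arrest_knob','master_pack','marker','spray_red','glue_bottle','press_plate'],4); print()
c=cs[2]; g=cv2.cvtColor(c['img'],cv2.COLOR_RGB2GRAY)
for z in(72,28):
  for l in cv2.createLineSegmentDetector().detect(g)[0].reshape(-1,4):
    if np.hypot(l[0]-l[2],l[1]-l[3])>30 and l[[1,3]].max()<265:
        a,b=ray(c,l[0],l[1],z),ray(c,l[2],l[3],z)
        if 400<a[0]<580 and 250<a[1]<440 : d=b-a; print(z,a[:2],b[:2],np.linalg.norm(d).round(),np.degrees(np.arctan2(d[1],d[0])).round(1))
save(cs[0],'final'); 
E
```

```text
t 33.3 tcp [444.  279.  223.7] y [ 0.  0. -1.] z [ 1.  -0.3  0. ] F [-0.2  0.1 -0.4] op 30.2 q [0.4 0.3 1.8 0.  1.  0.7]
pack_1 [([625.0, -71.0, 118.0], 0.6), ([487.0, 350.0, -1.0], 0.5)]
reject_tray [([495.0, 350.0, 0.0], 0.75)]
arrest_knob [([512.0, 78.0, 115.0], 0.66)]
master_pack [([612.0, 154.0, 119.0], 0.7)]
marker [([377.0, -160.0, -2.0], 0.64)]
spray_red [([741.0, -230.0, -1.0], 0.61)]
glue_bottle [([750.0, 184.0, -4.0], 0.61), ([743.0, -233.0, 1.0], 0.44)]
press_plate [([504.0, -322.0, 17.0], 0.61)]

pack_1 [([622.0, -69.0, 119.0], 0.75)]
reject_tray [([494.0, 351.0, 1.0], 0.85), ([503.0, -318.0, 18.0], 0.38)]
arrest_knob [([511.0, 76.0, 111.0], 0.46), ([616.0, 38.0, -2.0], 0.34), ([444.0, -321.0, 1.0], 0.24)]
master_pack [([610.0, 155.0, 119.0], 0.49), ([622.0, -70.0, 123.0], 0.47)]
marker [([377.0, -153.0, -2.0], 0.45)]
spray_red [([743.0, -230.0, -2.0], 0.9)]
glue_bottle [([751.0, 186.0, 6.0], 0.4)]
press_plate [([503.0, -315.0, 19.0], 0.79)]

pack_1 [([481.0, 350.0, 3.0], 0.72)]
reject_tray [([499.0, 350.0, 3.0], 0.62)]
arrest_knob []
master_pack [([615.0, 153.0, 118.0],
[... 1075 characters left out ...]
24.6 290.4] 104.0 164.0
28 [522.9 268.6] [546.9 351.9] 87.0 73.9
28 [548.9 358.2] [562.6 406.6] 50.0 74.2
28 [569.7 411. ] [526.5 261.3] 156.0 -106.1
28 [428.7 294. ] [524.1 266.6] 99.0 -16.0
28 [561.3 409. ] [467.6 435.7] 97.0 164.1
28 [467.2 434.1] [427.5 296.7] 143.0 -106.1
28 [508.6 405. ] [477.6 293.7] 116.0 -105.6
28 [429.9 314.7] [459.9 418.4] 108.0 73.9
28 [485.4 368.9] [475.8 334.7] 35.0 -105.7
28 [500.1 406. ] [469.6 297.5] 113.0 -105.7
28 [475.3 295.9] [505.5 404.5] 113.0 74.5
28 [504.1 406.2] [477.8 312. ] 98.0 -105.6
28 [471.5 296.9] [501.9 405.5] 113.0 74.4
28 [485.4 363.3] [498.6 406.4] 45.0 73.1
28 [433.  264.2] [471.6 275.8] 40.0 16.7
28 [468.1 297.9] [481.4 346.1] 50.0 74.7
```

```bash
python3 -c "
from h import *
tell(); print(env.job_done())"
```

```text
t 34.65 tcp [443.6 278.4 223.7] y [ 0.  0. -1.] z [ 1.  -0.3  0. ] F [-0.1  0.5 -0.2] op 29.9 q [0.4 0.3 1.8 0.  1.  0.7]
the job is handed in; nothing more can be done
None
```

The job is done and handed in at about 35 s of the 72 s allowed. The light pack stands in the reject tray, the good one is on the balance pan, and the beam is arrested.

- **Weighing:** I put the front pack in the right-pan cradle and swung the lever to its stop (28 N). Then I took the hand off and let the beam settle for about 2 s. It stayed within about 1 mm of level, where a light pack would have raised the pan 11 mm. So the front pack is the good one, and I left it on the pan.
- **Arresting:** I swung the lever back to its stop. In the side view the knob is within 0.1 px of where it started.
- **Light pack:** The middle-slot pack is light by elimination; I did not weigh it. The wrist force hinted the same way: about -4.2 N with this pack, -4.2 to -5.5 N with the first, though those readings are noisy.
- **Tray:** The light pack stands upright in the tray, within about 0.5° of the tray's length and about 30 mm clear of the long walls. I set it 14 mm forward of the tray's middle to keep the gripper away from the machine behind.

In the last camera checks the master pack, press plate, marker, can and bottle showed no movement beyond measurement error.

One disagreement came up: the top view put the tray's yaw at -12 to -14°, while the near wrist view gave about -15.5 to -16°. I used -15.3°, and the final line fit confirmed it. The last picture could not be viewed because the 12-picture limit was reached, so the final check is from measurements only.

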